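Load the three-place stirrer, cover the samples and set the faders

ROBOT

A 6-joint arm with a two-finger parallel gripper is mounted at the origin on the work surface. World frame = base frame: x ahead of the robot, y to its left, z up, the work surface at z = 0. Lengths are in mm, angles in rad, forces in N, time in s.
With the tool pointing down it reaches from about 350 to 975 mm from the base axis. Payload 7.1 kg.
Tool frame: the origin (TCP) lies midway between the tips of the shut fingers; the grasp point (between the pads) lies 19 mm behind it; z points along the fingers, y is the line along which they close (so a half turn about z gives the same grasp; the last joint's range is limited). The gripper opens to 88 mm and grips with 3 to 60 N. Pads are 20 mm wide; open, the fingers measure 115 mm over their backs; the gripper's body (75 mm by 178 mm) begins 61 mm behind the grasp point.
Start: joints at [1.232, 0.423, 1.63, -0, 1.089, -0.019], TCP at [196.453, 593.305, 222.675] pointing down, gripper open.
Joint ranges: [-3, 3], [-0.9, 2.11], [0.09, 2.58], [-1.31, 4.45], [0.11, 2.69], [-2.54, 2.54]. Speed limits (rad/s): [2.39, 2.39, 3.01, 3.14, 3.14, 3.14].

INTERFACE

Orientations are given as a rotation vector (axis times angle).
In Python, from workcell import ctrl gives the robot as it stands. The module is installed in compiled form; this text tells all that it offers.
- The arm moves only by the tool apply_moves, never from a script. Its argument "targets" is a list of rows, each a list of 3 entries, a list of its own where there are three numbers: the opening, from -1 (shut) to 1 (fully open), then the shift along the tool's x, y, z normalised to -1 to 1, where 1 is 5 cm, then the turn, a rotation vector about the tool's x, y, z normalised to -1 to 1, where 1 is 90 degrees. In form: [[jaw, [x, y, z], [wx, wy, wz]], ...]. A call has 1 to 8 rows; each row shifts and turns the commanded pose from where the row before left it, along the tool's axes as they then stand; what a row does not reach is not made up. A row lasts 1/8 s, in which the tool goes at most 62.5 mm and 10.7 degrees, less where a joint would pass 70% of its speed; a pose out of reach is approached as far as the arm can. A call with a number of a shift or a turn outside -1 to 1 is refused whole. A call with a gripper value outside its range is refused whole. The fingers move at their own pace and stop on an object; the grip force is fixed at half the most. Time passes only in rows, so rows that do not move let the fingers close. It gives the time, the measured TCP pose, the force, the opening and the grip force at its end, in the units of the state.
- ctrl.get_obs(): the state, without advancing time (a new reading comes with each control period).
- ctrl.get_image(name): name is "scene" or "top"; returns a dict with "pixels" (400x640x3 uint8, blue, green, red), "camera_matrix" (3x3 intrinsics, pixels), "view" (4x4, takes a point from world to camera coordinates). Camera axes: x right, y down, z forward; pixel columns grow to the right and rows downward; lengths in mm; the calibration is good to about 2 mm. A picture is of the moment at which its call begins. There is no depth.
- ctrl.close_job(): hands the job in; it is judged then, once.
Trained networks look in the newest picture that a camera, given by its name, has taken for a name from the list of things; names that differ only in an ending like _2 or _b are one class to them, and where a whole thing is asked for, a point or a joint stands for the part that bears it (a point fixed in the world has none). Each returns a list of dicts, best first, with "score" (0 to 1); they miss things now and then, are a little off and sometimes report something else, mostly with a low value. They report only what shows in the picture. A call takes as long as a camera call.
- ctrl.masks_of(label, camera): "region" (400x640 bool, what is visible of it) and "bbox" ([left, top, right, bottom] in pixels, round what is visible of it).
- ctrl.pinpoint(label, camera): "xy" ([column, row] in pixels: a listed point, or the origin of a listed thing).
The state is a dict: "t": time; "qpos": joint angles; "qvel": joint speeds; "joint_torque": joint torques, N m; "ee_pos": TCP position; "orientation": TCP orientation; "ft_force": force on the tool from outside, world axes, zero at the start; "moment": the same for the moment, N m; "width": finger opening in mm; "grasp_force": force on a finger pad.
Only numpy, scipy, OpenCV 4.12 (cv2) and the standard library are available. Lean on these libraries where they do the work, as an engineer would, in place of code of your own. Each camera call takes 0.05 s, during which the arm holds its last target. There are 200 camera calls.

TASK

Stop the stirrer first by sliding the black speed fader fully back to its zero stop (red dot) while the plate is still empty. Then stand each sample jar that is there on a circle of its own on the stirrer and set the cover of the jar's colour on it, seated and level. Only then slide the speed fader up to its yellow mark; the red heat fader must end at its yellow mark too. Do not knock over the white bottle with the red cap.

Things in the scene. Friction and masses are not known exactly. Their poses are not given: they have to be found in the camera images.
- stirrer: three-place stirrer: flat white box 130 x 350 x 45 mm, long along its y, with three grey circles on its top; origin under its centre on the bench, top face 45 mm up; fixed
- controller: white control box 190 x 210 x 30 mm with two fader tracks running along its y, 94 mm apart (black speed fader at x = -47 mm, nearer the robot; red heat fader at x = +47 mm); origin under its centre on the bench; the tracks stand 14 mm above its top, and a red dot marks the zero end (-y) of each; fixed
- place0 (a point): centre of circle 0 of the stirrer (76 mm grey disc with black edge, 86 mm over the edge) on its top face; circles are 105 mm apart along the stirrer's y
- place1 (a point): centre of circle 1 of the stirrer (76 mm grey disc with black edge, 86 mm over the edge) on its top face; circles are 105 mm apart along the stirrer's y
- place2 (a point): centre of circle 2 of the stirrer (76 mm grey disc with black edge, 86 mm over the edge) on its top face; circles are 105 mm apart along the stirrer's y
- speed (a joint): position of the black speed fader: 0 m at the zero stop (-y end, red dot), 0.120 m at the other stop; stays where it is left
- speed_top (a point): centre of the top of the black speed fader's grip, an upright block 28 mm (across the track, x) x 20 mm (along it, y) x 40 mm high, with a white line across its top; top about 84 mm above the bench; axes as the controller's
- speed_mark: yellow set mark, 22 x 6 x 10 mm, lying beside the speed track on its +x side (31 mm from the track's middle); origin under its centre, axes as the controller's; fixed. The fader is set when its white line is level with the mark along y
- heat (a joint): position of the red heat fader: 0 m at the zero stop (-y end, red dot), 0.120 m at the other stop; stays where it is left
- heat_top (a point): centre of the top of the red heat fader's grip, an upright block 28 mm (across the track, x) x 20 mm (along it, y) x 40 mm high, with a white line across its top; top about 84 mm above the bench; axes as the controller's
- heat_mark: yellow set mark, 22 x 6 x 10 mm, lying beside the heat track on its +x side (31 mm from the track's middle); origin under its centre, axes as the controller's; fixed. The fader is set when its white line is level with the mark along y
- jar_blue: white open sample jar with a band coloured blue, 58 mm across, 85 mm tall, walls 4 mm (mouth 50 mm inside); origin under its centre; may be absent
- jar_orange: white open sample jar with a band coloured orange, 58 mm across, 85 mm tall, walls 4 mm (mouth 50 mm inside); origin under its centre; may be absent
- jar_green: white open sample jar with a band coloured green, 58 mm across, 85 mm tall, walls 4 mm (mouth 50 mm inside); origin under its centre; may be absent
- cover_blue: blue cover: disc 66 mm across, 5 mm thick, over a round plug 43 mm across and 6 mm deep that drops into a jar's mouth; a round knob 24 mm across and 30 mm tall on top; origin under the plug's centre, disc from 6 to 11 mm, knob top at 41 mm; lies plug down on the bench; seated, its origin is 79 mm above the jar's
- cover_orange: orange cover: disc 66 mm across, 5 mm thick, over a round plug 43 mm across and 6 mm deep that drops into a jar's mouth; a round knob 24 mm across and 30 mm tall on top; origin under the plug's centre, disc from 6 to 11 mm, knob top at 41 mm; lies plug down on the bench; seated, its origin is 79 mm above the jar's
- cover_green: green cover: disc 66 mm across, 5 mm thick, over a round plug 43 mm across and 6 mm deep that drops into a jar's mouth; a round knob 24 mm across and 30 mm tall on top; origin under the plug's centre, disc from 6 to 11 mm, knob top at 41 mm; lies plug down on the bench; seated, its origin is 79 mm above the jar's
- white_bottle: bystander: white plastic jar with red cap, 56 mm across, 110 mm tall; origin under its centre

How it is judged (in metres and radians):
On the way, in this order (a step that is already met when the one before it is completed fails the run):
1. the speed fader is slid back to its zero stop (within 6 mm) while no jar is on the stirrer (value of joint speed below 0.006 m and z of each of jar_blue, jar_orange, jar_green in the frame of stirrer below 0.03 m), for 0.2 s.
2. with the speed fader still at zero (within 8 mm), every jar that is there stands on a circle and wears the cover of its colour, seated and level (value of joint speed below 0.008 m and (horizontal distance between jar_blue and place0 below 0.014 m or horizontal distance between jar_blue and place1 below 0.014 m or horizontal distance between jar_blue and place2 below 0.014 m) and z of jar_blue in the frame of stirrer between 0.04 and 0.05 m and angle between each of jar_blue, jar_orange, jar_green's own z axis and vertical below 0.06 rad and horizontal distance between cover_blue and jar_blue below 0.006 m and z of cover_blue in the frame of jar_blue between 0.076 and 0.082 m and angle between the z axis of cover_blue and the z axis of jar_blue, either way round below 0.05 rad and (horizontal distance between jar_orange and place0 below 0.014 m or horizontal distance between jar_orange and place1 below 0.014 m or horizontal distance between jar_orange and place2 below 0.014 m) and z of jar_orange in the frame of stirrer between 0.04 and 0.05 m and horizontal distance between cover_orange and jar_orange below 0.006 m and z of cover_orange in the frame of jar_orange between 0.076 and 0.082 m and angle between the z axis of cover_orange and the z axis of jar_orange, either way round below 0.05 rad and (horizontal distance between jar_green and place0 below 0.014 m or horizontal distance between jar_green and place1 below 0.014 m or horizontal distance between jar_green and place2 below 0.014 m) and z of jar_green in the frame of stirrer between 0.04 and 0.05 m and horizontal distance between cover_green and jar_green below 0.006 m and z of cover_green in the frame of jar_green between 0.076 and 0.082 m and angle between the z axis of cover_green and the z axis of jar_green, either way round below 0.05 rad), for 0.2 s.
At the end, for the whole second after the job is handed in: Every jar that is there stands upright on the stirrer with its middle within 14 mm of a circle's middle, its own colour's cover seated on it (centred within 6 mm, down on the rim within 3 mm, level within about 3 degrees), and stays so; both fader lines within 5 mm of their yellow marks ((horizontal distance between jar_blue and place0 below 0.014 m or horizontal distance between jar_blue and place1 below 0.014 m or horizontal distance between jar_blue and place2 below 0.014 m) and z of jar_blue in the frame of stirrer between 0.04 and 0.05 m and angle between each of jar_blue, jar_orange, jar_green's own z axis and vertical below 0.06 rad and horizontal distance between cover_blue and jar_blue below 0.006 m and z of cover_blue in the frame of jar_blue between 0.076 and 0.082 m and angle between the z axis of cover_blue and the z axis of jar_blue, either way round below 0.05 rad and (horizontal distance between jar_orange and place0 below 0.014 m or horizontal distance between jar_orange and place1 below 0.014 m or horizontal distance between jar_orange and place2 below 0.014 m) and z of jar_orange in the frame of stirrer between 0.04 and 0.05 m and horizontal distance between cover_orange and jar_orange below 0.006 m and z of cover_orange in the frame of jar_orange between 0.076 and 0.082 m and angle between the z axis of cover_orange and the z axis of jar_orange, either way round below 0.05 rad and (horizontal distance between jar_green and place0 below 0.014 m or horizontal distance between jar_green and place1 below 0.014 m or horizontal distance between jar_green and place2 below 0.014 m) and z of jar_green in the frame of stirrer between 0.04 and 0.05 m and horizontal distance between cover_green and jar_green below 0.006 m and z of cover_green in the frame of jar_green between 0.076 and 0.082 m and angle between the z axis of cover_green and the z axis of jar_green, either way round below 0.05 rad and y of speed_top in the frame of speed_mark between -0.005 and 0.005 m and y of heat_top in the frame of heat_mark between -0.005 and 0.005 m); the robot touches nothing.
It fails at once if the white bottle with the red cap is knocked over (angle between white_bottle's own z axis and vertical above 0.6 rad).
Of jar_blue, jar_orange, jar_green only 2 to 3 are there at a start; the rules pass over those that are not, and their reading is None.
At some moment in a run one of jar_blue, jar_orange, jar_green, cover_blue, cover_orange, cover_green may be knocked a few centimetres aside while the robot is not near it.
It also fails if it takes over 210 s, if anything falls off the work surface, if the arm or the gripper's body presses on something with over 40 N, if the wrist force passes 120 N, or if a joint passes its speed limit or range.

## Working session

There is one attempt and no reset: what is moved stays moved. The work goes in short steps, Python scripts to look and compute and a tool call to move; the robot and the scene stay as the last step left them, time stands still between calls to the robot, and variables do not carry over. Pictures are saved under pics/ and viewed, at most 14 in all, crops included, and the job is handed in when it is done.

Besides the shell and the picture viewer there is one more tool, called after ">>>" by a JSON object that holds its "api" and its "payload". apply_moves: Moves the arm, as the interface text tells. Scaled input: -1 to 1 covers 5 cm each way for a shift and 90 degrees each way for a turn. Its arguments: {"type":"object","properties":{"targets":{"type":"array"}},"required":["targets"]}

```bash
mkdir -p pics
cat > h.py <<'E'
import numpy as np, cv2
from workcell import ctrl
from scipy.spatial.transform import Rotation as R
def img(cam,save=None):
    d=ctrl.get_image(cam)
    if save: cv2.imwrite('pics/'+save,d['pixels'])
    return d
def ray(d,uv,z):
    K=np.array(d['camera_matrix']);V=np.array(d['view'])
    r=V[:3,:3].T@np.linalg.inv(K)@np.array([uv[0],uv[1],1.]);c=-V[:3,:3].T@V[:3,3]
    return c+r*(z-c[2])/r[2]
def proj(d,p):
    K=np.array(d['camera_matrix']);V=np.array(d['view'])
    q=K@(V[:3,:3]@np.array(p,float)+V[:3,3]);return q[:2]/q[2]
Z=dict(stirrer=0,controller=0,place0=45,place1=45,place2=45,speed_top=84,heat_top=84,speed_mark=30,heat_mark=30,white_bottle=0,
 jar_blue=0,jar_orange=0,jar_green=0,cover_blue=0,cover_orange=0,cover_green=0)
def find(names,cams=('top','scene'),z={}):
    out={}
    for c in cams:
        d=img(c)
        for n in names:
            L=ctrl.pinpoint(n,c)
            for e in L[:2]:
                p=ray(d,e['xy'],z.get(n,Z[n]))
                print(c,n,round(e['score'],2),np.round(e['xy'],1),np.round(p[:2],1))
def st():
    o=ctrl.get_obs();Rm=R.from_rotvec(o['orientation']).as_matrix()
    print('t',round(o['t'],2),'p',np.round(o['ee_pos'],1),'x',np.round(Rm[:,0],3),'y',np.round(Rm[:,1],3),'z',np.round(Rm[:,2],3),'w',o['width'],'q',np.round(o['qpos'],2))
E
python3 - <<'E'
from h import *
st()
for c in('top','scene'):
    d=img(c,c+'0.png');V=np.array(d['view']);print(c,-V[:3,:3].T@V[:3,3],V[2,:3])
find(list(Z))
E
```

```text
t 0.0 p [196.3 592.8 221.9] x [-0.949  0.314 -0.   ] y [ 0.314  0.949 -0.002] z [-0.    -0.001 -1.   ] w 87.57065358160561 q [ 1.23  0.42  1.63 -0.    1.09 -0.02]
top [ 361.51823242  -23.74084825 1231.63449893] [ 0.19957453  0.01524583 -0.97976404]
scene [1012.17580874 -450.37752878  982.41359748] [-0.38539605  0.38508035 -0.83856008]
top stirrer 0.93 [340.2 192.5] [641.6 -77.4]
top stirrer 0.55 [467.5 230.4] [ 557.9 -404.9]
top controller 0.87 [194.2 240.7] [498.5 289.1]
top place0 0.96 [340.7 186.6] [646.6 -76.1]
top place0 0.93 [384.2 194.2] [ 632.2 -185.2]
top place1 0.96 [340.7 186.6] [646.6 -76.1]
top place1 0.93 [384.2 194.2] [ 632.2 -185.2]
top place2 0.96 [340.7 186.6] [646.6 -76.1]
top place2 0.93 [384.2 194.2] [ 632.2 -185.2]
top speed_top 0.58 [167.3 257.5] [446.5 327.4]
top heat_top 0.47 [211.5 222. ] [535.9 230.8]
top speed_mark 0.52 [185.7 243.5] [487.2 301.9]
top heat_mark 0.42 [186.8 212.4] [565.5 307. ]
top white_bottle 0.92 [265.4 155.7] [731.7 123.1]
top jar_orange 0.62 [285.1 256.4] [469.7  55.6]
top jar_green 0.7 [427.9 262.7] [ 471.1 -304.3]
top cover_blue 0.69
[... 615 characters left out ...]
eat_top 0.41 [381.5 132.6] [556.  232.7]
scene speed_mark 0.35 [380.9 121.9] [497.4 306.7]
scene heat_mark 0.59 [403.1 138. ] [590.3 304.7]
scene white_bottle 0.73 [398.7 201.6] [721.5 132.7]
scene jar_blue 0.18 [378.  131.5] [502.3 292.1]
scene jar_orange 0.7 [316.7 172. ] [479.9  38. ]
scene jar_orange 0.66 [398.2 140. ] [571.4 310.8]
scene jar_green 0.78 [222.8 243.3] [ 473.6 -307.1]
scene cover_blue 0.85 [285.4 189.1] [460.2 -70.4]
scene cover_blue 0.2 [372.  130.3] [485.2 282.1]
scene cover_orange 0.87 [186.4 260.6] [ 447.2 -405.4]
scene cover_orange 0.46 [226.  241.5] [ 475.4 -297.7]
scene cover_green 0.97 [210.6 289.2] [ 555.6 -406.3]
scene cover_green 0.69 [402.2 140. ] [580.4 319.9]
```

Run:
```python
import cv2
a=cv2.imread('pics/top0.png');b=cv2.imread('pics/scene0.png')
cv2.imwrite('pics/t_all.png',cv2.resize(a[120:320,100:520],(798,380),interpolation=cv2.INTER_CUBIC))
cv2.imwrite('pics/s_ctl.png',cv2.resize(b[60:210,300:480],(720,600),interpolation=cv2.INTER_CUBIC))
```

```text
(no output)
```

View pics/t_all.png

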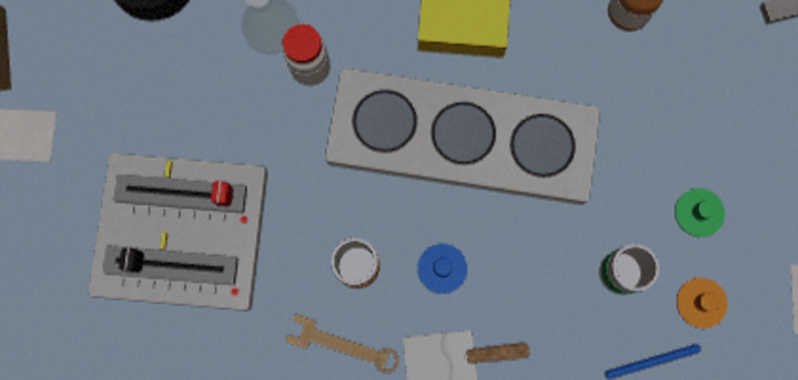

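View pics/s_ctl.png

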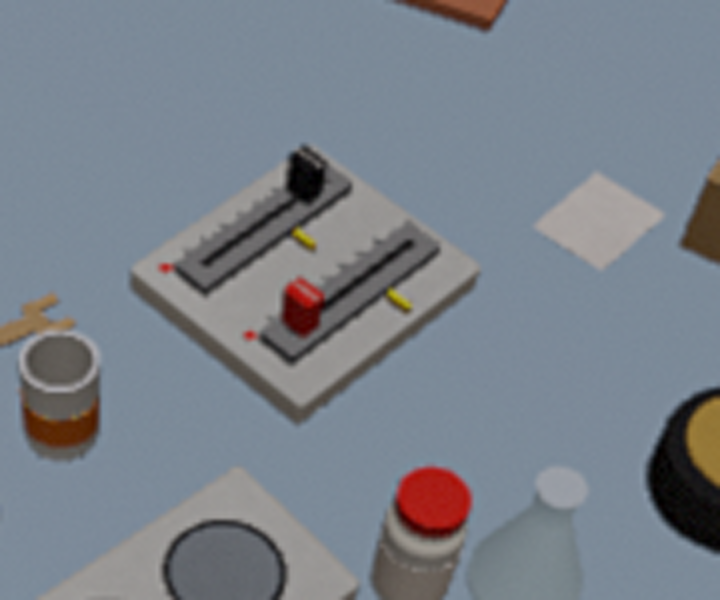

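The top view shows the controller on the left, with the black fader near its + end at crop (130,260) and the red fader near zero at (221,192). The stirrer is empty, with circles at crop (385,120), (463,132) and (543,145). There are two jars, orange at (355,262) and green at (630,268), so no blue jar. All three covers are visible, and the bottle is at (305,55).

```bash
cat >> h.py <<'E'
def blobs(d,kind,amin=4,box=None):
    px=d['pixels'];h=cv2.cvtColor(px,cv2.COLOR_BGR2HSV);H,S,Vv=[h[...,i].astype(int) for i in range(3)]
    m={'yellow':(H>22)&(H<35)&(S>120)&(Vv>90),'red':((H<6)|(H>174))&(S>130)&(Vv>70),'green':(H>50)&(H<80)&(S>110)&(Vv>40),
       'orange':(H>7)&(H<20)&(S>150)&(Vv>70),'blue':(H>105)&(H<122)&(S>150)&(Vv>50)}[kind].astype(np.uint8)
    n,l,s,c=cv2.connectedComponentsWithStats(m)
    r=[(c[i],s[i]) for i in range(1,n) if s[i,4]>=amin]
    if box: r=[x for x in r if box[0]<=x[0][0]<=box[2] and box[1]<=x[0][1]<=box[3]]
    return sorted(r,key=lambda x:-x[1][4])
E
python3 - <<'E'
from h import *
for cam,bx in(('top',(140,180,245,290)),('scene',(320,90,430,170))):
    d=img(cam)
    for k,z in(('yellow',38),('red',30)):
        for c,s in blobs(d,k,3,bx): print(cam,k,np.round(c,1),s[4],np.round(ray(d,c,z)[:2],1), 'z84' if s[4]>30 else '',np.round(ray(d,c,75)[:2],1))
    for n in('stirrer','controller'):
        m=max(ctrl.masks_of(n,cam),key=lambda e:e['score'])['region'].astype(np.uint8)
        cs=max(cv2.findContours(m,0,2)[0],key=cv2.contourArea)
        q=cv2.approxPolyDP(cs,6,True)[:,0];print(cam,n,[tuple(map(float,np.round(ray(d,p,45 if n=='stirrer' else 30)[:2]))) for p in q])
    g=cv2.cvtColor(d['pixels'],cv2.COLOR_BGR2GRAY)
    for n in ['place0']:
        for e in ctrl.pinpoint(n,cam)[:4]: print(cam,round(e['score'],2),np.round(e['xy'],1),np.round(ray(d,e['xy'],45)[:2],1))
    m=max(ctrl.masks_of('stirrer',cam),key=lambda e:e['score'])['region']
    hull=cv2.fillConvexPoly(np.zeros(g.shape,np.uint8),cv2.convexHull(np.argwhere(m)[:,::-1].astype(np.int32)),1)
    dk=((g<np.median(g[m])*0.8)&(hull>0)).astype(np.uint8)
    n_,l,s,c=cv2.connectedComponentsWithStats(dk)
    for i in range(1,n_):
        if s[i,4]>150:
            cc=cv2.findContours((l==i).astype(np.uint8),0,2)[0][0]
            e=cv2.fitEllipse(cv2.convexHull(cc));print('  ell',np.round(e[0],1),np.round(e[1],1),np.round(ray(d,e[0],45)[:2],1))
E
```

```text
top yellow [188.  208.5] 21 [574.2 302.9]  [567.6 292.8]
top yellow [185.7 246.1] 21 [480.  299.2]  [476.3 289.2]
top red [217.2 221.1] 46 [547.  228.7] z84 [540.  219.2]
top red [212.5 220.8] 33 [547.1 240.4] z84 [540.1 230.5]
top red [228. 235.] 9 [513.4 198.8]  [507.7 190.4]
top red [223. 273.] 9 [419.3 203.3]  [417.1 194.8]
top stirrer [(714.0, 83.0), (587.0, 87.0), (555.0, -248.0), (680.0, -259.0)]
top controller [(591.0, 380.0), (406.0, 389.0), (396.0, 184.0), (580.0, 177.0)]
top 0.84 [385.7 193.7] [ 633.7 -188.9]
top 0.78 [343.8 187.8] [643.9 -84. ]
top 0.77 [299.4 184.1] [648.2  27.6]
  ell [302.1 183.4] [33.4 34.2] [650.4  20.9]
  ell [343.5 189.7] [33.4 34.4] [638.9 -83.4]
  ell [385.2 196.2] [33.4 34.7] [ 627.3 -187.8]
  ell [339.2 216.1] [  3.  173.3] [571.5 -75.2]
scene yellow [399.1 134.4] 14 [575.8 300.8]  [592.9 271.3]
scene yellow [375.5 119. ] 12 [481.4 297.5]  [502.2 268.2]
scene red [375.3 136.1] 91 [524.7 249. ] z84 [547.8 216. ]
scene red [341.  126.2] 4 [420.9 202.5]  [448.9 171.7]
scene red [362.  143.2] 4 [515.1 198.2]  [538.6 167.6]
scene stirrer [(608.0, 91.0), (563.0, -247.0), (692.0, -269.0), (732.0, 65.0)]
scene controller [(414.0, 383.0), (406.0, 177.0), (595.0, 160.0), (602.0, 364.0)]
scene 0.95 [328.5 223.1] [647.2 -78.6]
scene 0.88 [290.1 245.1] [ 623.6 -194.1]
scene 0.85 [356.8 201.8] [654.4  23.7]
  ell [355.6 202.7] [26.7 31.2] [654.2  19.3]
  ell [229.2 366.2] [ 72.6 193.6] [ 747.1 -482.2]
  ell [325.6 223.6] [28.7 32. ] [642.7 -85.1]
  ell [293.5 245.8] [30.2 33.4] [ 631.2 -189.2]
```

```bash
cat >> h.py <<'E'
def plan(p,yaw=None,n=None,per=40,note=''):
    o=ctrl.get_obs();r=R.from_rotvec(o['orientation']);M=r.as_matrix()
    if yaw is not None:
        ty=np.array([np.cos(np.radians(yaw)),np.sin(np.radians(yaw)),0]);tz=np.array([0,0,-1.]);T=np.c_[np.cross(ty,tz),ty,tz]
        w=R.from_matrix(M.T@T).as_rotvec()/(np.pi/2);M=T
        print(note,'turn total',np.round(w,3),'rows',int(np.ceil(np.abs(w).max()*9)))
    dl=M.T@(np.array(p,float)-o['ee_pos'])
    k=n or int(np.ceil(np.abs(dl).max()/per)) or 1
    print(note,'shift total(units)',np.round(dl/50,3),'rows',k,'each',np.round(dl/50/k,3))
    return o
E
python3 - <<'E'
from h import *
st();plan([451,325,130],87.3);plan([451,325,50],87.3)
E
```

```text
t 2.3 p [196.4 593.3 222.7] x [-0.949  0.314 -0.   ] y [ 0.314  0.949 -0.   ] z [ 0. -0. -1.] w 88.18440686247412 q [ 1.23  0.42  1.63 -0.    1.09 -0.02]
 turn total [-0.     0.    -0.174] rows 2
 shift total(units) [-5.338 -5.12   1.853] rows 7 each [-0.763 -0.731  0.265]
 turn total [-0.     0.    -0.174] rows 2
 shift total(units) [-5.338 -5.12   3.453] rows 7 each [-0.763 -0.731  0.493]
```

>>> {"api": "apply_moves", "payload": {"targets": [[1, [0, 0, 0], [0, 0, -0.087]], [1, [0, 0, 0], [0, 0, -0.087]], [1, [-0.6, -0.6, 0], [0, 0, 0]], [1, [-0.6, -0.6, 0.2], [0, 0, 0]], [1, [-0.6, -0.6, 0.2], [0, 0, 0]], [1, [-0.6, -0.6, 0.2], [0, 0, 0]], [1, [-0.6, -0.6, 0.2], [0, 0, 0]], [1, [-0.6, -0.6, 0.2], [0, 0, 0]]]}}

```text
t: 3.3
ee_pos: [368.8, 404.2, 172.6]
orientation: [0.073, 3.14, 0.001]
ft_force: [0.8, 0.1, -0.1]
width: 87.8
grasp_force: 0.0
```

Run:
```python
from h import *
st();plan([451,325,130],87.3);plan([451,325,50],87.3)
```

```text
t 3.3 p [368.8 404.2 172.6] x [-0.999  0.046 -0.   ] y [0.046 0.999 0.   ] z [ 0.  0. -1.] w 87.79836328653246 q [ 0.81  0.38  1.84 -0.    0.92 -0.72]
 turn total [0.    0.    0.001] rows 1
 shift total(units) [-1.717 -1.504  0.851] rows 3 each [-0.572 -0.501  0.284]
 turn total [0.    0.    0.001] rows 1
 shift total(units) [-1.717 -1.504  2.451] rows 4 each [-0.429 -0.376  0.613]
```

>>> {"api": "apply_moves", "payload": {"targets": [[1, [-0.572, -0.5, 0.2], [0, 0, 0]], [1, [-0.572, -0.5, 0.2], [0, 0, 0]], [1, [-0.572, -0.5, 0.2], [0, 0, 0]], [1, [0, 0, 0.45], [0, 0, 0]], [1, [0, 0, 0.7], [0, 0, 0]], [1, [0, 0, 0.7], [0, 0, 0]], [-1, [0, 0, 0], [0, 0, 0]], [-1, [0, 0, 0], [0, 0, 0]]]}}

```text
t: 4.3
ee_pos: [450.7, 326.7, 51.1]
orientation: [0.073, 3.14, 0.001]
ft_force: [0.1, 0.1, 0.3]
width: 71.2
grasp_force: 0.0
```

>>> {"api": "apply_moves", "payload": {"targets": [[-1, [0, 0, 0], [0, 0, 0]], [-1, [0, 0, 0], [0, 0, 0]], [-1, [0, 0, 0], [0, 0, 0]], [-1, [0, 0, 0], [0, 0, 0]]]}}

```text
t: 4.8
ee_pos: [450.2, 326.3, 50.5]
orientation: [0.073, 3.14, 0.0]
ft_force: [-0.2, 0.4, -0.1]
width: 30.9
grasp_force: 0.0
```

>>> {"api": "apply_moves", "payload": {"targets": [[-1, [0, 0, 0], [0, 0, 0]], [-1, [0, 0, 0], [0, 0, 0]], [-1, [0, 0, 0], [0, 0, 0]]]}}

```text
t: 5.18
ee_pos: [450.2, 326.5, 50.3]
orientation: [0.073, 3.14, 0.0]
ft_force: [-1.0, 1.6, 2.6]
width: 19.9
grasp_force: 30.0
```

>>> {"api": "apply_moves", "payload": {"targets": [[-1, [0, -0.3, 0], [0, 0, 0]], [-1, [0, -0.4, 0], [0, 0, 0]], [-1, [0, -0.4, 0], [0, 0, 0]], [-1, [0, -0.4, 0], [0, 0, 0]], [-1, [0, -0.3, 0], [0, 0, 0]], [-1, [0, 0, 0], [0, 0, 0]]]}}

```text
t: 5.92
ee_pos: [446.7, 234.5, 50.3]
orientation: [0.075, 3.14, -0.0]
ft_force: [5.5, -1.2, 0.6]
width: 20.1
grasp_force: 30.0
```

>>> {"api": "apply_moves", "payload": {"targets": [[-1, [0, -0.06, 0], [0, 0, 0]], [-1, [0, -0.06, 0], [0, 0, 0]], [-1, [0, -0.05, 0], [0, 0, 0]], [-1, [0, -0.05, 0], [0, 0, 0]], [-1, [0, 0, 0], [0, 0, 0]]]}}

```text
t: 6.55
ee_pos: [446.5, 226.9, 50.4]
orientation: [0.075, 3.138, 0.005]
ft_force: [2.8, 12.8, -3.7]
width: 20.0
grasp_force: 30.0
```

>>> {"api": "apply_moves", "payload": {"targets": [[-1, [0, 0, 0], [0, 0, 0]], [1, [0, 0.06, 0], [0, 0, 0]], [1, [0, 0, 0], [0, 0, 0]], [1, [0, 0, -0.5], [0, 0, 0]], [1, [0, 0, -0.5], [0, 0, 0]], [1, [-0.63, 0.06, 0], [0, 0, 0]], [1, [-0.63, 0.06, 0], [0, 0, 0]], [1, [-0.62, 0.06, 0], [0, 0, 0]]]}}

```text
t: 7.55
ee_pos: [539.9, 232.2, 99.9]
orientation: [-0.073, -3.139, 0.001]
ft_force: [-0.2, -0.3, -0.4]
width: 85.5
grasp_force: 0.0
```

Run:
```python
from h import *
st();plan([540.7,230.8,50],87.3)
d=img('top','top1.png');cv2.imwrite('pics/c1.png',cv2.resize(d['pixels'][190:290,130:260],(780,600),interpolation=cv2.INTER_CUBIC))
```

```text
t 7.55 p [539.9 232.2  99.9] x [-0.999  0.047  0.002] y [ 0.047  0.999 -0.001] z [-0.002 -0.001 -1.   ] w 85.50930934352292 q [ 0.39  0.53  1.79 -0.    0.82 -1.14]
 turn total [-0.001 -0.001  0.   ] rows 1
 shift total(units) [-0.017 -0.028  0.999] rows 2 each [-0.008 -0.014  0.499]
```

View pics/c1.png

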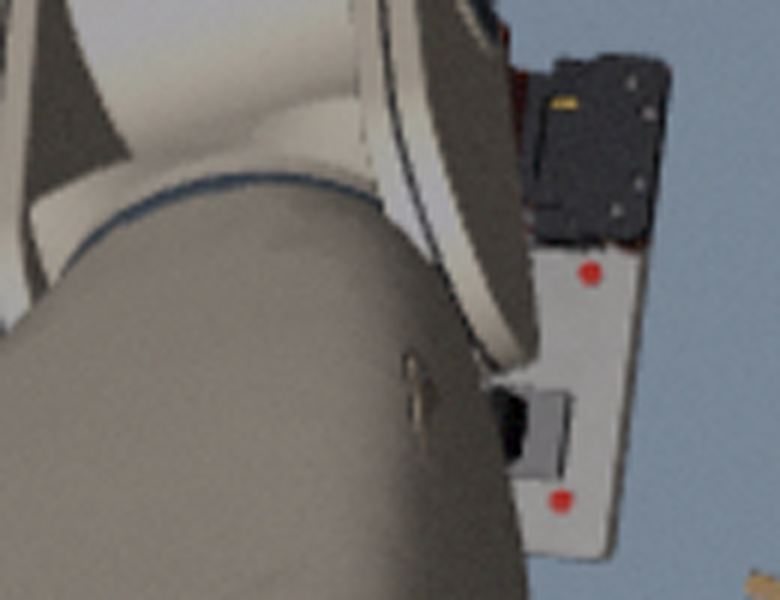

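The arm hides most of the controller. The black fader shows at crop (510,425), at the zero end of its track. I'll grip the heat fader next.

>>> {"api": "apply_moves", "payload": {"targets": [[1, [-0.02, -0.03, 0.5], [0, 0, 0]], [1, [0, 0, 0.5], [0, 0, 0]], [-1, [0, 0, 0], [0, 0, 0]], [-1, [0, 0, 0], [0, 0, 0]], [-1, [0, 0, 0], [0, 0, 0]], [-1, [0, 0, 0], [0, 0, 0]], [-1, [0, 0, 0], [0, 0, 0]], [-1, [0, 0, 0], [0, 0, 0]]]}}

```text
t: 8.6
ee_pos: [540.9, 231.3, 50.4]
orientation: [0.073, 3.141, -0.0]
ft_force: [0.3, -1.9, 1.1]
width: 31.6
grasp_force: 0.8
```

>>> {"api": "apply_moves", "payload": {"targets": [[-1, [0, 0, 0], [0, 0, 0]], [-1, [0, 0, 0], [0, 0, 0]], [-1, [0, 0, 0], [0, 0, 0]]]}}

```text
t: 8.98
ee_pos: [540.8, 231.4, 50.3]
orientation: [0.073, 3.141, -0.0]
ft_force: [-0.6, -2.1, 2.7]
width: 19.6
grasp_force: 30.0
```

>>> {"api": "apply_moves", "payload": {"targets": [[-1, [0, 0.3, 0], [0, 0, 0]], [-1, [0, 0.4, 0], [0, 0, 0]], [-1, [0, 0.4, 0], [0, 0, 0]], [-1, [0, 0.34, 0], [0, 0, 0]], [-1, [0, 0, 0], [0, 0, 0]]]}}

```text
t: 9.6
ee_pos: [543.7, 306.1, 50.3]
orientation: [0.07, 3.141, 0.002]
ft_force: [-3.2, 1.7, 5.5]
width: 19.9
grasp_force: 30.0
```

Run:
```python
from h import *
o=ctrl.get_obs();p=o['ee_pos'];print(p, .047*p[0]+.9989*p[1], o['ft_force'])
```

```text
[543.73079436 306.05249976  50.2738075 ] 331.2711893464128 [-3.15466521  1.67989524  5.50779544]
```

>>> {"api": "apply_moves", "payload": {"targets": [[-1, [0, -0.05, 0], [0, 0, 0]], [-1, [0, 0, 0], [0, 0, 0]], [1, [0, 0, 0], [0, 0, 0]], [1, [0, 0, 0], [0, 0, 0]], [1, [0, 0, -0.7], [0, 0, 0]], [1, [0, 0, -0.7], [0, 0, 0]], [1, [0, 0, -0.7], [0, 0, 0]], [1, [0, 0, -0.6], [0, 0, 0]]]}}

```text
t: 10.6
ee_pos: [544.3, 301.0, 186.4]
orientation: [0.073, 3.14, 0.001]
ft_force: [0.7, -0.1, -0.3]
width: 76.6
grasp_force: 0.0
```

```bash
cat >> h.py <<'E'
def mask(n,cam):
    L=ctrl.masks_of(n,cam);return L[0] if L else None
def solid(kind,p):  # outline sample points of a thing at p (x,y,z)
    a=np.linspace(0,2*np.pi,48,endpoint=False);c=lambda r,z:np.c_[p[0]+r*np.cos(a),p[1]+r*np.sin(a),np.full(48,p[2]+z)]
    return np.vstack([c(29,0),c(29,85)]) if kind=='jar' else np.vstack([c(33,6),c(33,11),c(12,41)])
def locate(n,z=0,cams=('top','scene'),guess=None,show=True):
    """fit the position: silhouette hull centroid/box of model vs. mask in each camera and jointly"""
    from scipy.optimize import least_squares
    kind=n.split('_')[0];ob=[]
    for c in cams:
        d=img(c);L=ctrl.masks_of(n,c)
        if not L: print(c,n,'none');continue
        e=L[0]
        h=cv2.convexHull(np.argwhere(e['region'])[:,::-1].astype(np.int32))[:,0].astype(np.float32)
        ob.append((c,d,e['score'],h))
    def feat(h):
        h=cv2.convexHull(np.asarray(h,np.float32));m=cv2.moments(h);return np.array([m['m10']/m['m00'],m['m01']/m['m00']]),m['m00']
    res={}
    for sel in [[o] for o in ob]+([ob] if len(ob)>1 else []):
        g=guess if guess is not None else ray(sel[0][1],feat(sel[0][3])[0],z+40)[:2]
        f=lambda q:np.concatenate([feat([proj(d,v) for v in solid(kind,[q[0],q[1],z])])[0]-feat(h)[0] for _,d,_,h in sel])
        r=least_squares(f,g[:2],diff_step=1e-3);k='+'.join(o[0] for o in sel);res[k]=r.x
        if show: print(n,k,[round(o[2],2) for o in sel],'area m/model',[round(feat(h)[1]/feat([proj(d,v) for v in solid(kind,[*r.x,z])])[1],2) for _,d,_,h in sel],np.round(r.x,1),'res',np.round(r.fun,1))
    return res
E
python3 - <<'E'
from h import *
st()
for n in('jar_orange','jar_green','cover_orange','cover_green'): locate(n)
E
```

```text
t 10.6 p [544.3 301.  186.4] x [-0.999  0.047 -0.001] y [0.047 0.999 0.001] z [ 0.001  0.    -1.   ] w 76.61390292732614 q [ 0.49  0.46  1.66  0.    1.02 -1.04]
jar_orange top [0.75] area m/model [0.95] [461.   47.5] res [-0.  0.]
jar_orange scene [0.92] area m/model [0.98] [464.7  46.2] res [ 0. -0.]
jar_orange top+scene [0.75, 0.92] area m/model [0.95, 0.98] [462.2  47.3] res [ 0.1 -0.5 -0.3 -0.7]
jar_green top [0.74] area m/model [0.92] [ 469.1 -298.7] res [-0.  0.]
jar_green scene [0.59] area m/model [0.89] [ 474.7 -301.7] res [0. 0.]
jar_green top+scene [0.74, 0.59] area m/model [0.92, 0.89] [ 471.2 -300. ] res [ 0.5 -0.9 -0.3 -1.2]
scene cover_orange none
cover_orange top [0.6] area m/model [0.93] [ 434.6 -403.7] res [0. 0.]
cover_green top [0.61] area m/model [0.92] [ 554.1 -401.9] res [ 0. -0.]
cover_green scene [0.76] area m/model [0.9] [ 558.6 -405.3] res [-0.  0.]
cover_green top+scene [0.61, 0.76] area m/model [0.92, 0.91] [ 556.2 -403.8] res [ 0.7 -0.8 -0.1 -1.1]
```

>>> {"api": "apply_moves", "payload": {"targets": [[1, [0.233, -0.858, 0], [0, 0, 0]], [1, [0.233, -0.858, 0], [0, 0, 0]], [1, [0.233, -0.858, 0], [0, 0, 0]], [1, [0.233, -0.858, 0], [0, 0, 0]], [1, [0.233, -0.858, 0], [0, 0, 0]], [1, [0.235, -0.86, 0], [0, 0, 0]], [1, [0, 0, 0], [0, 0, 0.115]], [1, [0, 0, 0], [0, 0, 0.115]]]}}

```text
t: 12.4
ee_pos: [462.2, 46.2, 185.5]
orientation: [0.647, 3.074, 0.0]
ft_force: [0.0, 0.1, 0.1]
width: 88.2
grasp_force: 0.0
```

>>> {"api": "apply_moves", "payload": {"targets": [[1, [0, 0, 0], [0, 0, 0.115]], [1, [0, 0, 0], [0, 0, 0.115]], [1, [0, 0, 0], [0, 0, 0.115]], [1, [0, 0, 0], [0, 0, 0.115]], [1, [0, 0, 0], [0, 0, 0.115]], [1, [0, 0, 0], [0, 0, 0.115]], [1, [0, 0, 0], [0, 0, 0.115]], [1, [0, 0, 0], [0, 0, 0]]]}}

```text
t: 13.4
ee_pos: [462.3, 46.9, 185.3]
orientation: [2.329, 2.108, 0.0]
ft_force: [-0.3, -0.5, 0.1]
width: 87.9
grasp_force: 0.0
```

Run:
```python
from h import *
st();plan([462.5,47.2,40],-6.3)
d=img('top','top2.png');cv2.imwrite('pics/c2.png',cv2.resize(d['pixels'][190:290,130:260],(780,600),interpolation=cv2.INTER_CUBIC))
s=img('scene','scene2.png');cv2.imwrite('pics/s2.png',cv2.resize(s['pixels'][90:165,325:425],(800,600),interpolation=cv2.INTER_CUBIC))
```

```text
t 13.4 p [462.3  46.9 185.3] x [0.1   0.995 0.   ] y [ 0.995 -0.1    0.   ] z [ 0. -0. -1.] w 87.90306002131359 q [ 0.08  0.24  2.01 -0.    0.89  0.18]
 turn total [ 0.    -0.     0.006] rows 1
 shift total(units) [0.007 0.004 2.907] rows 4 each [0.002 0.001 0.727]
```

View pics/c2.png

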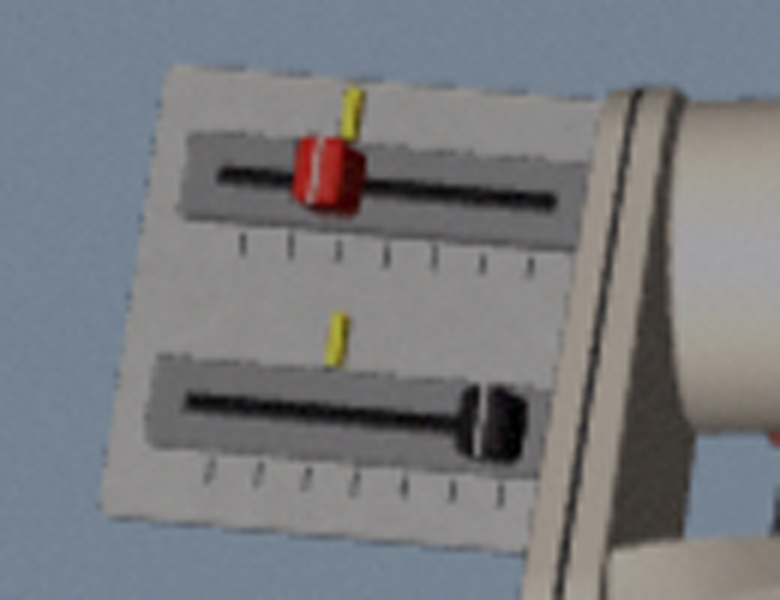

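View pics/s2.png

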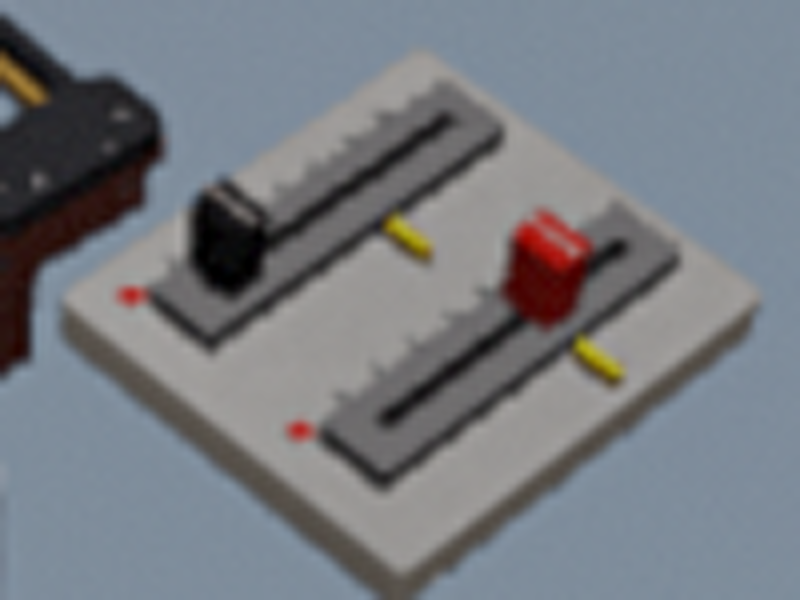

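The red fader's white line is at crop (318,170) in the top view and (560,232) in the scene view, close to level with its mark. The black fader is at the zero end, line at (482,420) in the top view. I'll check these numerically as the jar is gripped.

Run:
```python
from h import *
t=img('top');s=img('scene')
Yc=lambda p:round(float(.047*p[0]+.9989*p[1]),1)
for n,d,uv,z in(('heat line top',t,(183,218.3),84),('heat mark top',t,(188.67,208.8),38),('heat line sc',s,(395,119),84),('heat mark sc',s,(399.75,134.75),38),
 ('speed line top',t,(210.3,260),84),('speed mark top',t,(186.2,246.5),38),('speed line sc',s,(354.2,115.5),84),('speed mark sc',s,(376,119.7),38)):
    p=ray(d,uv,z);print(n,np.round(p[:2],1),Yc(p))
```

```text
heat line top [541.6 299.8] 325.0
heat mark top [573.4 301.1] 327.7
heat line sc [548.8 303.2] 328.6
heat mark sc [578.1 301.3] 328.1
speed line top [445.5 225.5] 246.2
speed mark top [479.  297.8] 320.0
speed line sc [452.1 225.7] 246.7
speed mark sc [484.6 296.4] 318.8
```

>>> {"api": "apply_moves", "payload": {"targets": [[1, [0, 0, 0.7], [0, 0, 0]], [1, [0, 0, 0.7], [0, 0, 0]], [1, [0, 0, 0.75], [0, 0, 0]], [1, [0, 0, 0.75], [0, 0, 0]], [-1, [0, 0, 0], [0, 0, 0]], [-1, [0, 0, 0], [0, 0, 0]], [-1, [0, 0, 0], [0, 0, 0]], [-1, [0, 0, 0], [0, 0, 0]]]}}

```text
t: 14.6
ee_pos: [463.3, 47.0, 41.6]
orientation: [2.33, 2.105, 0.004]
ft_force: [-0.4, -0.7, 7.2]
width: 58.5
grasp_force: 30.0
```

>>> {"api": "apply_moves", "payload": {"targets": [[-1, [0, 0, -0.6], [0, 0, 0]], [-1, [0, 0, -0.7], [0, 0, 0]], [-1, [0, 0, -0.6], [0, 0, 0]]]}}

```text
t: 14.98
ee_pos: [462.1, 46.9, 136.8]
orientation: [2.331, 2.106, 0.001]
ft_force: [1.1, -0.2, -2.8]
width: 58.6
grasp_force: 30.0
```

Run:
```python
from h import *
st();plan([652.3,20.1,88],-6.3)
```

```text
t 14.97 p [462.1  46.9 136.8] x [0.101 0.995 0.   ] y [ 0.995 -0.101  0.001] z [ 0.001  0.    -1.   ] w 58.57384107203515 q [ 0.08  0.32  2.04 -0.    0.78  0.18]
 turn total [ 0.001 -0.     0.006] rows 1
 shift total(units) [-0.115  3.84   0.976] rows 5 each [-0.023  0.768  0.195]
```

>>> {"api": "apply_moves", "payload": {"targets": [[-1, [-0.02, 0.64, 0], [0, 0, 0]], [-1, [-0.02, 0.64, 0], [0, 0, 0]], [-1, [-0.02, 0.64, 0], [0, 0, 0]], [-1, [-0.02, 0.64, 0], [0, 0, 0]], [-1, [-0.02, 0.64, 0], [0, 0, 0]], [-1, [-0.01, 0.64, 0], [0, 0, 0]], [-1, [0, 0, 0.5], [0, 0, 0]], [-1, [0, 0, 0.4], [0, 0, 0]]]}}

```text
t: 15.98
ee_pos: [652.1, 21.9, 89.4]
orientation: [-2.331, -2.106, 0.001]
ft_force: [-1.1, -0.6, -1.6]
width: 58.4
grasp_force: 30.0
```

>>> {"api": "apply_moves", "payload": {"targets": [[-1, [0, 0, 0.06], [0, 0, 0]], [-1, [0, 0, 0.04], [0, 0, 0]], [-1, [0, 0, 0], [0, 0, 0]]]}}

```text
t: 16.35
ee_pos: [651.0, 21.9, 86.3]
orientation: [-2.33, -2.105, 0.004]
ft_force: [-5.0, -1.5, 9.5]
width: 58.8
grasp_force: 30.0
```

>>> {"api": "apply_moves", "payload": {"targets": [[1, [0, 0, 0], [0, 0, 0]], [1, [0, 0, 0], [0, 0, 0]], [1, [0, 0, 0], [0, 0, 0]], [1, [0, 0, 0], [0, 0, -0.11]], [1, [0, 0, 0], [0, 0, -0.11]], [1, [0, 0, 0], [0, 0, -0.11]], [1, [0, 0, 0], [0, 0, -0.11]], [1, [0, 0, 0], [0, 0, -0.11]]]}}

```text
t: 17.35
ee_pos: [652.6, 22.0, 85.0]
orientation: [-1.227, -2.892, 0.0]
ft_force: [-1.3, 0.0, 0.2]
width: 88.2
grasp_force: 0.0
```

>>> {"api": "apply_moves", "payload": {"targets": [[1, [0, 0, 0], [0, 0, -0.11]], [1, [0, 0, 0], [0, 0, -0.11]], [1, [0, 0, 0], [0, 0, -0.11]], [1, [0, 0, 0], [0, 0, -0.12]], [-1, [0, 0, 0], [0, 0, 0]], [-1, [0, 0, 0], [0, 0, 0]], [-1, [0, 0, 0], [0, 0, 0]], [-1, [0, 0, 0], [0, 0, 0]]]}}

```text
t: 18.35
ee_pos: [652.7, 22.0, 85.2]
orientation: [0.163, 3.137, 0.0]
ft_force: [-0.0, 0.5, -0.3]
width: 56.2
grasp_force: 30.0
```

>>> {"api": "apply_moves", "payload": {"targets": [[-1, [0, 0, 0], [0, 0, 0]], [-1, [0, 0, 0], [0, 0, 0]]]}}

```text
t: 18.6
ee_pos: [652.7, 22.0, 85.2]
orientation: [0.161, 3.137, 0.0]
ft_force: [1.0, 1.2, -0.1]
width: 56.4
grasp_force: 30.0
```

Run:
```python
from h import *
st();locate('jar_orange',z=45)
s=img('scene');u=proj(s,[652,21,90]);x,y=int(u[0]),int(u[1])
print(u);cv2.imwrite('pics/s3.png',cv2.resize(s['pixels'][y-60:y+60,x-80:x+80],(800,600),interpolation=cv2.INTER_CUBIC))
```

```text
t 18.6 p [652.7  22.   85.2] x [-0.995  0.103 -0.   ] y [0.103 0.995 0.   ] z [ 0.  0. -1.] w 56.351209812722864 q [ 0.02  0.63  1.64  0.    0.87 -1.45]
top jar_orange none
jar_orange scene [0.77] area m/model [0.62] [661.   20.3] res [0. 0.]
[356.54893838 192.82698812]
```

View pics/s3.png

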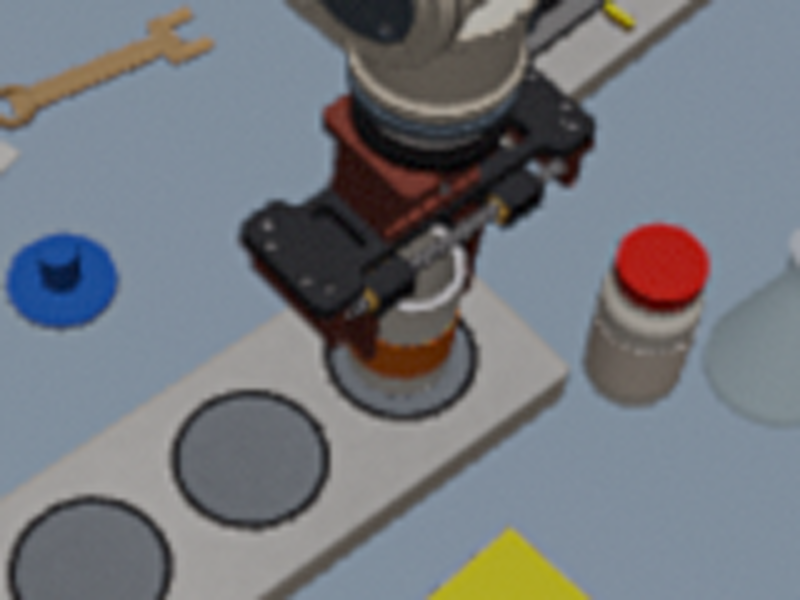

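>>> {"api": "apply_moves", "payload": {"targets": [[1, [0, 0, 0], [0, 0, 0]], [1, [0, 0, 0], [0, 0, 0]], [1, [0, 0, 0], [0, 0, 0]], [1, [0, 0, -0.6], [0, 0, 0]], [1, [0, 0, -0.8], [0, 0, 0]], [1, [0, 0, -0.8], [0, 0, 0]], [1, [0.8, -0.2, 0], [0, 0, 0]], [1, [0.8, -0.8, 0], [0, 0, 0]]]}}

```text
t: 19.85
ee_pos: [567.5, -19.0, 195.8]
orientation: [0.157, 3.136, 0.0]
ft_force: [0.3, -0.4, -0.1]
width: 87.9
grasp_force: 0.0
```

>>> {"api": "apply_moves", "payload": {"targets": [[1, [0.6, -0.9, 0], [0, 0, 0]], [1, [0.5, -0.9, 0], [0, 0, 0]], [1, [0.3, -0.9, 0], [0, 0, 0]], [1, [0, -0.9, 0], [0, 0, 0]], [1, [0, -0.7, 0], [0, 0, 0]], [1, [0, 0, 0], [0, 0, 0]]]}}

```text
t: 20.6
ee_pos: [476.1, -228.3, 195.4]
orientation: [0.166, 3.137, -0.001]
ft_force: [-0.2, -0.3, -0.6]
width: 87.8
grasp_force: 0.0
```

Run:
```python
from h import *
st();locate('jar_orange',z=45)
for n in('jar_green','cover_orange','cover_green'): locate(n)
plan([473,-300.5,40],83.7)
```

```text
t 20.6 p [ 476.1 -228.3  195.4] x [-0.994  0.105 -0.001] y [ 0.105  0.994 -0.   ] z [ 0.001 -0.    -1.   ] w 87.75073854606465 q [-0.47  0.32  1.87 -0.    0.96 -1.93]
jar_orange top [0.96] area m/model [0.97] [648.4  21.9] res [-0.  0.]
jar_orange scene [0.95] area m/model [0.99] [649.7  21.1] res [ 0. -0.]
jar_orange top+scene [0.96, 0.95] area m/model [0.97, 0.99] [648.9  21.6] res [ 0.1 -0.2 -0.1 -0.3]
jar_green top [0.39] area m/model [0.02] [ 456.6 -317.1] res [0. 0.]
jar_green scene [0.55] area m/model [0.99] [ 474.4 -301.8] res [-0. -0.]
jar_green top+scene [0.39, 0.55] area m/model [0.02, 0.98] [ 463.8 -309.6] res [-3.1 -3.1 -4.9 -0.7]
cover_orange top [0.26] area m/model [0.2] [450.6 238.9] res [-0. -0.]
cover_orange scene [0.65] area m/model [0.86] [ 437.2 -406. ] res [ 0. -0.]
cover_orange top+scene [0.26, 0.65] area m/model [0.2, 1.27] [413.9 -24.3] res [104.2  19.8 103.4 -87.6]
top cover_green none
cover_green scene [0.87] area m/model [0.96] [ 557.4 -403.9] res [-0. -0.]
 turn total [-0.    -0.     0.005] rows 1
 shift total(units) [-0.097 -1.483  3.104] rows 4 each [-0.024 -0.371  0.776]
```

>>> {"api": "apply_moves", "payload": {"targets": [[1, [-0.04, -0.74, 0], [0, 0, 0]], [1, [-0.03, -0.74, 0], [0, 0, 0]], [1, [0, 0, 0.7], [0, 0, 0]], [1, [0, 0, 0.8], [0, 0, 0]], [1, [0, 0, 0.8], [0, 0, 0]], [1, [0, 0, 0.8], [0, 0, 0]], [-1, [0, 0, 0], [0, 0, 0]], [-1, [0, 0, 0], [0, 0, 0]]]}}

```text
t: 22.4
ee_pos: [472.8, -300.7, 41.2]
orientation: [0.161, 3.137, -0.001]
ft_force: [-0.4, 0.5, 0.9]
width: 71.3
grasp_force: 0.0
```

>>> {"api": "apply_moves", "payload": {"targets": [[-1, [0, 0, 0], [0, 0, 0]], [-1, [0, 0, 0], [0, 0, 0]], [-1, [0, 0, 0], [0, 0, 0]]]}}

```text
t: 22.78
ee_pos: [473.3, -300.7, 41.9]
orientation: [0.161, 3.135, -0.002]
ft_force: [-0.8, 1.6, 7.5]
width: 58.8
grasp_force: 30.0
```

Run:
```python
from h import *
st();plan([629.3,-188.5,130],83.7)
```

```text
t 22.77 p [ 473.3 -300.7   41.9] x [-0.995  0.102 -0.003] y [ 0.102  0.995 -0.001] z [ 0.002 -0.001 -1.   ] w 58.798232386567605 q [-0.59  0.6   1.87  0.    0.67 -2.06]
 turn total [-0.001  0.002  0.005] rows 1
 shift total(units) [-2.856  2.573 -1.761] rows 4 each [-0.714  0.643 -0.44 ]
```

>>> {"api": "apply_moves", "payload": {"targets": [[-1, [0, 0, -0.6], [0, 0, 0]], [-1, [0, 0, -0.7], [0, 0, 0]], [-1, [0, 0, -0.6], [0, 0, 0]], [-1, [-0.571, 0.515, 0], [0, 0, 0]], [-1, [-0.571, 0.515, 0], [0, 0, 0]], [-1, [-0.571, 0.515, 0], [0, 0, 0]], [-1, [-0.571, 0.515, 0], [0, 0, 0]], [-1, [-0.571, 0.515, 0], [0, 0, 0]]]}}

```text
t: 23.78
ee_pos: [628.1, -186.0, 135.6]
orientation: [0.161, 3.137, -0.0]
ft_force: [-0.1, -0.3, -2.4]
width: 58.5
grasp_force: 30.0
```

>>> {"api": "apply_moves", "payload": {"targets": [[-1, [0, 0, 0.5], [0, 0, 0]], [-1, [0, 0, 0.38], [0, 0, 0]], [-1, [0, 0, 0], [0, 0, 0]]]}}

```text
t: 24.15
ee_pos: [625.5, -186.6, 89.4]
orientation: [-0.161, -3.133, -0.001]
ft_force: [0.3, 0.7, -3.3]
width: 58.5
grasp_force: 30.0
```

>>> {"api": "apply_moves", "payload": {"targets": [[-1, [-0.05, -0.03, 0], [0, 0, 0]], [-1, [0, 0, 0.06], [0, 0, 0]], [-1, [0, 0, 0.04], [0, 0, 0]], [-1, [0, 0, 0], [0, 0, 0]]]}}

```text
t: 24.65
ee_pos: [630.0, -188.9, 87.0]
orientation: [0.161, 3.137, -0.001]
ft_force: [-2.1, -0.5, 2.3]
width: 58.4
grasp_force: 30.0
```

>>> {"api": "apply_moves", "payload": {"targets": [[1, [0, 0, 0], [0, 0, 0]], [1, [0, 0, 0], [0, 0, 0]], [1, [0, 0, 0], [0, 0, 0]], [1, [0, 0, 0], [0, 0, 0.11]], [1, [0, 0, 0], [0, 0, 0.11]], [1, [0, 0, 0], [0, 0, 0.11]], [1, [0, 0, 0], [0, 0, 0.11]], [1, [0, 0, 0], [0, 0, 0.11]]]}}

```text
t: 25.65
ee_pos: [629.7, -188.5, 86.1]
orientation: [-1.467, -2.778, -0.0]
ft_force: [0.6, -0.2, 0.4]
width: 87.8
grasp_force: 0.0
```

>>> {"api": "apply_moves", "payload": {"targets": [[1, [0, 0, 0], [0, 0, 0.11]], [1, [0, 0, 0], [0, 0, 0.11]], [1, [0, 0, 0], [0, 0, 0.11]], [1, [0, 0, 0], [0, 0, 0.12]], [-1, [0, 0, 0], [0, 0, 0]], [-1, [0, 0, 0], [0, 0, 0]], [-1, [0, 0, 0], [0, 0, 0]], [-1, [0, 0, 0], [0, 0, 0]]]}}

```text
t: 26.65
ee_pos: [629.7, -188.5, 86.2]
orientation: [-2.33, -2.107, 0.0]
ft_force: [-0.2, -0.1, -0.8]
width: 56.6
grasp_force: 30.0
```

>>> {"api": "apply_moves", "payload": {"targets": [[-1, [0, 0, 0], [0, 0, 0]], [-1, [0, 0, 0], [0, 0, 0]]]}}

```text
t: 26.9
ee_pos: [629.7, -188.5, 86.2]
orientation: [-2.331, -2.106, 0.0]
ft_force: [0.4, 0.7, 0.5]
width: 56.6
grasp_force: 30.0
```

>>> {"api": "apply_moves", "payload": {"targets": [[1, [0, 0, 0], [0, 0, 0]], [1, [0, 0, 0], [0, 0, 0]], [1, [0, 0, 0], [0, 0, 0]], [1, [0, 0, -0.6], [0, 0, 0]], [1, [0, 0, -0.8], [0, 0, 0]], [1, [0, 0, -0.7], [0, 0, 0]], [1, [0, -0.8, 0], [0, 0, 0]], [1, [0, -0.8, 0], [0, 0, 0]]]}}

```text
t: 27.9
ee_pos: [549.5, -180.4, 191.7]
orientation: [2.33, 2.106, 0.001]
ft_force: [-0.3, 0.5, -0.5]
width: 88.0
grasp_force: 0.0
```

Run:
```python
from h import *
st()
for n in('jar_orange','jar_green'): locate(n,z=45)
for n in('cover_orange','cover_green'): locate(n)
```

```text
t 27.9 p [ 549.5 -180.4  191.7] x [ 0.101  0.995 -0.   ] y [ 0.995 -0.101  0.001] z [ 0.001 -0.    -1.   ] w 87.97171469037525 q [-0.34  0.39  1.76 -0.    0.99 -0.24]
jar_orange top [0.94] area m/model [0.9] [647.7  21.5] res [-0. -0.]
jar_orange scene [0.82] area m/model [1.0] [652.1  20.4] res [0. 0.]
jar_orange top+scene [0.94, 0.82] area m/model [0.9, 1.0] [649.6  21.2] res [ 0.1 -0.7 -0.5 -0.8]
jar_green top [0.19] area m/model [8.21] [628.5 -35.7] res [0. 0.]
jar_green scene [0.95] area m/model [0.94] [ 629.9 -191.1] res [-0. -0.]
jar_green top+scene [0.19, 0.95] area m/model [8.1, 0.99] [ 623.9 -104.8] res [ 28.7   3.2  23.6 -22.7]
cover_orange top [0.93] area m/model [0.95] [ 434.2 -404.3] res [ 0. -0.]
cover_orange scene [0.92] area m/model [0.89] [ 438.4 -404.2] res [ 0. -0.]
cover_orange top+scene [0.93, 0.92] area m/model [0.95, 0.89] [ 435.9 -404.3] res [-0.  -0.7 -0.6 -0.6]
cover_green top [0.83] area m/model [0.62] [ 552.3 -411. ] res [0. 0.]
cover_green scene [0.85] area m/model [0.95] [ 557.8 -404.3] res [ 0. -0.]
cover_green top+scene [0.83, 0.85] area m/model [0.62, 0.95] [ 554.8 -407.4] res [-1.4 -1.  -1.8  0. ]
```

Run:
```python
from h import *
plan([557,-404,120],-6.3)
```

```text
turn total [-0.    -0.     0.005] rows 1
 shift total(units) [-4.429  0.626  1.421] rows 6 each [-0.738  0.104  0.237]
```

>>> {"api": "apply_moves", "payload": {"targets": [[1, [-0.738, 0.104, 0], [0, 0, 0]], [1, [-0.738, 0.104, 0.2], [0, 0, 0]], [1, [-0.738, 0.104, 0.2], [0, 0, 0]], [1, [-0.738, 0.104, 0.2], [0, 0, 0]], [1, [-0.738, 0.104, 0.2], [0, 0, 0]], [1, [-0.739, 0.106, 0.2], [0, 0, 0]], [0, [0, 0, 0.4], [0, 0, 0]], [0, [0, 0, 0], [0, 0, 0]]]}}

```text
t: 29.7
ee_pos: [557.3, -402.5, 118.8]
orientation: [-2.328, -2.103, 0.001]
ft_force: [-0.2, -0.1, 0.6]
width: 71.1
grasp_force: 0.0
```

Run:
```python
from h import *
st();s=img('scene','s4.png');locate('cover_green',cams=('scene',));plan([557.3,-404.3,16],-6.3)
u=proj(s,[557,-404,40]);x,y=int(u[0]),int(u[1]);cv2.imwrite('pics/s4c.png',cv2.resize(s['pixels'][y-50:y+50,x-60:x+60],(720,600),interpolation=cv2.INTER_CUBIC))
```

```text
t 29.7 p [ 557.3 -402.5  118.8] x [0.102 0.995 0.003] y [ 0.995 -0.102 -0.004] z [-0.004  0.003 -1.   ] w 71.05212556154252 q [-0.64  0.63  1.54  0.    0.97 -0.54]
cover_green scene [0.78] area m/model [0.64] [ 566.  -406.7] res [-0. -0.]
 turn total [-0.    -0.     0.006] rows 1
 shift total(units) [-0.031 -0.033  2.11 ] rows 3 each [-0.01  -0.011  0.703]
```

View pics/s4c.png

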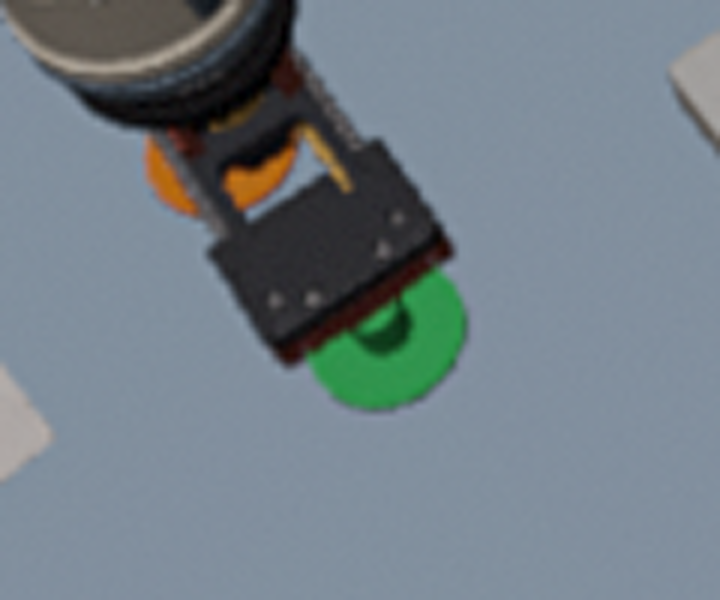

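The gripper hides half of the green cover. Its visible disc edge at (390,330) agrees with the earlier fix, so I'll go down and pinch in two directions to centre on it.

>>> {"api": "apply_moves", "payload": {"targets": [[0, [-0.03, -0.02, 0.6], [0, 0, 0]], [0, [0, 0, 0.7], [0, 0, 0]], [0, [0, 0, 0.5], [0, 0, 0]], [0, [0, 0, 0.25], [0, 0, 0]], [-1, [0, 0, 0], [0, 0, 0]], [-1, [0, 0, 0], [0, 0, 0]], [-1, [0, 0, 0], [0, 0, 0]], [-1, [0, 0, 0], [0, 0, 0]]]}}

```text
t: 30.85
ee_pos: [558.5, -405.8, 20.1]
orientation: [2.33, 2.105, 0.001]
ft_force: [-0.5, 1.2, 5.2]
width: 23.4
grasp_force: 30.0
```

>>> {"api": "apply_moves", "payload": {"targets": [[0, [0, 0, 0], [0, 0, 0]], [0, [0, 0, 0], [0, 0, 0]], [0, [0, 0, 0], [0, 0, 0.11]], [0, [0, 0, 0], [0, 0, 0.11]], [0, [0, 0, 0], [0, 0, 0.11]], [0, [0, 0, 0], [0, 0, 0.11]], [0, [0, 0, 0], [0, 0, 0.11]], [0, [0, 0, 0], [0, 0, 0.11]]]}}

```text
t: 31.85
ee_pos: [557.4, -405.2, 18.4]
orientation: [-3.07, -0.665, 0.001]
ft_force: [0.1, -0.7, -0.1]
width: 43.9
grasp_force: 0.0
```

>>> {"api": "apply_moves", "payload": {"targets": [[0, [0, 0, 0], [0, 0, 0.11]], [0, [0, 0, 0], [0, 0, 0.11]], [0, [0, 0, 0], [0, 0, 0.12]], [-1, [0, 0, 0], [0, 0, 0]], [-1, [0, 0, 0], [0, 0, 0]], [-1, [0, 0, 0], [0, 0, 0]], [-1, [0, 0, 0], [0, 0, 0]]]}}

```text
t: 32.72
ee_pos: [557.6, -405.3, 18.6]
orientation: [-3.138, 0.156, 0.0]
ft_force: [0.3, 0.1, -1.3]
width: 23.2
grasp_force: 30.0
```

Run:
```python
from h import *
st()
```

```text
t 32.73 p [ 557.6 -405.3   18.6] x [ 0.995 -0.099 -0.   ] y [-0.099 -0.995 -0.   ] z [-0.  0. -1.] w 23.216420211724227 q [-0.65  0.77  1.56 -0.    0.81  1.02]
```

>>> {"api": "apply_moves", "payload": {"targets": [[-1, [0, 0, -0.5], [0, 0, 0]], [-1, [0, 0, -0.9], [0, 0, 0]], [-1, [0, 0, -0.9], [0, 0, 0]], [-1, [0, 0, -0.8], [0, 0, 0]], [-1, [0, 0, 0], [0, 0, 0]]]}}

```text
t: 33.35
ee_pos: [559.6, -406.8, 177.8]
orientation: [3.134, -0.157, 0.009]
ft_force: [-0.6, -0.2, -1.3]
width: 23.3
grasp_force: 30.0
```

>>> {"api": "apply_moves", "payload": {"targets": [[-1, [0.167, -0.743, 0], [0, 0, 0]], [-1, [0.167, -0.743, 0], [0, 0, 0]], [-1, [0.167, -0.743, 0], [0, 0, 0]], [-1, [0.167, -0.743, 0], [0, 0, 0]], [-1, [0.168, -0.743, 0], [0, 0, 0]], [-1, [0.168, -0.742, 0], [0, 0, 0]], [-1, [0, 0, 0], [0, 0, 0]], [-1, [0, 0, 0], [0, 0, 0]]]}}

```text
t: 34.35
ee_pos: [629.3, -188.7, 172.6]
orientation: [-3.138, 0.157, 0.003]
ft_force: [-0.1, -0.0, -1.2]
width: 23.4
grasp_force: 30.0
```

Run:
```python
from h import *
st();locate('cover_green',z=ctrl.get_obs()['ee_pos'][2]-18.6);locate('jar_green',z=45);plan([629.7,-188.5,142.6])
s=img('scene','s5.png');u=proj(s,[630,-188,130]);x,y=int(u[0]),int(u[1]);cv2.imwrite('pics/s5c.png',cv2.resize(s['pixels'][y-50:y+50,x-60:x+60],(720,600),interpolation=cv2.INTER_CUBIC))
```

```text
t 34.35 p [ 629.3 -188.7  172.6] x [ 0.995 -0.1   -0.002] y [-0.1   -0.995  0.   ] z [-0.002  0.    -1.   ] w 23.44721154528775 q [-0.31  0.53  1.59 -0.    1.03  1.36]
top cover_green none
cover_green scene [0.87] area m/model [0.75] [ 634.3 -193.6] res [ 0. -0.]
jar_green top [0.36] area m/model [0.14] [443.9 220.7] res [-0.  0.]
jar_green scene [0.74] area m/model [7.94] [ 668.3 -124.7] res [-0. -0.]
jar_green top+scene [0.36, 0.74] area m/model [0.15, 9.36] [506.  108.2] res [ 49.9 -24.3  18.6 -86. ]
 shift total(units) [-0.003 -0.014  0.622] rows 1 each [-0.003 -0.014  0.622]
```

View pics/s5c.png

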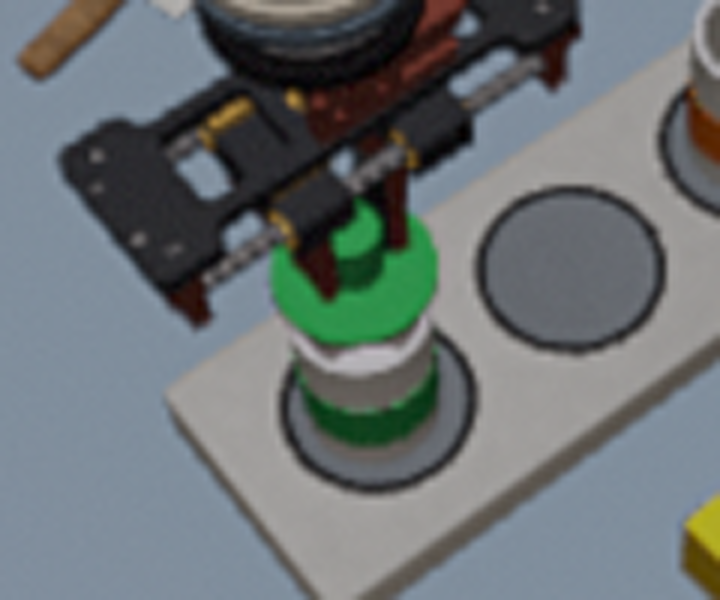

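The green cover hangs over the green jar, disc centre at (355,275) above the rim at (368,345), and looks aligned. I'll lower it.

>>> {"api": "apply_moves", "payload": {"targets": [[-1, [0, 0, 0.2], [0, 0, 0]], [-1, [0, 0, 0.2], [0, 0, 0]], [-1, [0, 0, 0.08], [0, 0, 0]], [-1, [0, 0, 0.06], [0, 0, 0]], [-1, [0, 0, 0.04], [0, 0, 0]], [-1, [0, 0, 0], [0, 0, 0]]]}}

```text
t: 35.55
ee_pos: [630.0, -188.6, 144.7]
orientation: [3.138, -0.158, 0.0]
ft_force: [-0.3, -0.2, -0.3]
width: 23.6
grasp_force: 30.0
```

>>> {"api": "apply_moves", "payload": {"targets": [[-1, [0, 0, 0.03], [0, 0, 0]], [-1, [0, 0, 0.02], [0, 0, 0]], [-1, [0, 0, 0], [0, 0, 0]]]}}

```text
t: 35.92
ee_pos: [630.2, -188.7, 142.5]
orientation: [3.138, -0.158, 0.001]
ft_force: [-1.0, 0.4, 1.6]
width: 23.7
grasp_force: 30.0
```

>>> {"api": "apply_moves", "payload": {"targets": [[0, [0, 0, 0], [0, 0, 0]], [0, [0, 0, 0], [0, 0, 0]], [0, [0, 0, 0], [0, 0, 0]], [0, [0, 0, -0.5], [0, 0, 0]], [0, [0, 0, -0.7], [0, 0, 0]], [0, [-0.6, 0.6, 0], [0, 0, 0]], [0, [-0.6, 0.6, 0], [0, 0, 0]]]}}

```text
t: 36.8
ee_pos: [563.9, -242.7, 202.7]
orientation: [3.137, -0.156, 0.002]
ft_force: [-0.7, -0.3, -1.0]
width: 44.2
grasp_force: 0.0
```

Run:
```python
from h import *
st();locate('jar_orange',z=45);locate('jar_green',z=45);locate('cover_green',z=124);locate('cover_orange')
plan([437.2,-404.3,100])
```

```text
t 36.8 p [ 563.9 -242.7  202.7] x [ 0.995 -0.099  0.001] y [-0.099 -0.995  0.   ] z [ 0.001 -0.001 -1.   ] w 44.23260619763245 q [-0.43  0.43  1.67 -0.    1.04  1.24]
jar_orange top [0.87] area m/model [0.97] [647.8  21.6] res [0. 0.]
jar_orange scene [0.56] area m/model [0.93] [651.2  20.1] res [0. 0.]
jar_orange top+scene [0.87, 0.56] area m/model [0.97, 0.93] [649.2  21.2] res [ 0.2 -0.6 -0.3 -0.7]
top jar_green none
jar_green scene [0.74] area m/model [0.39] [ 648.6 -205.4] res [0. 0.]
cover_green top [0.57] area m/model [0.49] [ 633.4 -177.5] res [ 0. -0.]
cover_green scene [0.67] area m/model [0.93] [ 631.6 -191. ] res [0. 0.]
cover_green top+scene [0.57, 0.67] area m/model [0.49, 0.94] [ 632.2 -183.9] res [ 2.7  0.6  2.4 -1.7]
cover_orange top [0.16] area m/model [0.19] [551.5 316.5] res [0. 0.]
cover_orange scene [0.95] area m/model [0.94] [ 438.4 -405.2] res [-0.  0.]
cover_orange top+scene [0.16, 0.95] area m/model [0.19, 1.37] [470.2  16.7] res [115.7  37.5 125.7 -84.7]
 shift total(units) [-2.206  3.481  2.043] rows 5 each [-0.441  0.696  0.409]
```

>>> {"api": "apply_moves", "payload": {"targets": [[0, [-0.441, 0.696, 0], [0, 0, 0]], [0, [-0.441, 0.696, 0.4], [0, 0, 0]], [0, [-0.441, 0.696, 0.4], [0, 0, 0]], [0, [-0.441, 0.696, 0.4], [0, 0, 0]], [0, [-0.442, 0.697, 0.4], [0, 0, 0]], [0, [0, 0, 0.5], [0, 0, 0]], [0, [0, 0, 0], [0, 0, 0]]]}}

```text
t: 38.48
ee_pos: [435.7, -403.8, 95.6]
orientation: [-3.135, 0.159, 0.004]
ft_force: [-0.2, 0.7, 0.6]
width: 43.8
grasp_force: 0.0
```

Run:
```python
from h import *
st();plan([437,-404.6,18])
```

```text
t 38.48 p [ 435.7 -403.8   95.6] x [ 0.995 -0.101 -0.003] y [-0.101 -0.995 -0.002] z [-0.003  0.003 -1.   ] w 43.84946022544788 q [-0.77  0.55  1.77  0.    0.82  0.9 ]
 shift total(units) [0.032 0.016 1.551] rows 2 each [0.016 0.008 0.776]
```

Down, pinch, then turn back by 90° and pinch again.

>>> {"api": "apply_moves", "payload": {"targets": [[0, [0.02, 0.01, 0.6], [0, 0, 0]], [0, [0, 0, 0.6], [0, 0, 0]], [0, [0, 0, 0.3], [0, 0, 0]], [0, [0, 0, 0], [0, 0, 0]], [-1, [0, 0, 0], [0, 0, 0]], [-1, [0, 0, 0], [0, 0, 0]], [-1, [0, 0, 0], [0, 0, 0]], [-1, [0, 0, 0], [0, 0, 0]]]}}

```text
t: 39.48
ee_pos: [438.6, -405.4, 23.2]
orientation: [3.137, -0.158, 0.002]
ft_force: [-0.3, 1.0, 6.4]
width: 23.3
grasp_force: 30.0
```

>>> {"api": "apply_moves", "payload": {"targets": [[0, [0, 0, 0], [0, 0, 0]], [0, [0, 0, 0], [0, 0, 0]], [0, [0, 0, 0], [0, 0, -0.11]], [0, [0, 0, 0], [0, 0, -0.11]], [0, [0, 0, 0], [0, 0, -0.11]], [0, [0, 0, 0], [0, 0, -0.11]], [0, [0, 0, 0], [0, 0, -0.11]], [0, [0, 0, 0], [0, 0, -0.11]]]}}

```text
t: 40.48
ee_pos: [437.8, -405.0, 22.0]
orientation: [-2.799, -1.425, 0.0]
ft_force: [0.3, 0.3, 0.2]
width: 44.0
grasp_force: 0.0
```

>>> {"api": "apply_moves", "payload": {"targets": [[0, [0, 0, 0], [0, 0, -0.11]], [0, [0, 0, 0], [0, 0, -0.11]], [0, [0, 0, 0], [0, 0, -0.12]], [-1, [0, 0, 0], [0, 0, 0]], [-1, [0, 0, 0], [0, 0, 0]], [-1, [0, 0, 0], [0, 0, 0]], [-1, [0, 0, 0], [0, 0, 0]], [-1, [0, 0, 0], [0, 0, 0]]]}}

```text
t: 41.48
ee_pos: [438.0, -405.0, 22.1]
orientation: [-2.332, -2.105, 0.0]
ft_force: [-0.8, 0.9, 0.1]
width: 23.4
grasp_force: 30.0
```

Run:
```python
from h import *
st()
```

```text
t 41.48 p [ 438.  -405.    22.1] x [0.102 0.995 0.   ] y [ 0.995 -0.102 -0.   ] z [-0.  0. -1.] w 23.3877830172066 q [-0.77  0.67  1.79 -0.    0.69 -0.66]
```

>>> {"api": "apply_moves", "payload": {"targets": [[-1, [0, 0, -0.5], [0, 0, 0]], [-1, [0, 0, -0.9], [0, 0, 0]], [-1, [0, 0, -0.9], [0, 0, 0]], [-1, [0, 0, -0.9], [0, 0, 0]], [-1, [0, 0, -0.6], [0, 0, 0]], [-1, [0.7, 0.2, 0], [0, 0, 0]], [-1, [0.7, 0.2, 0], [0, 0, 0]], [-1, [0.7, 0.2, 0], [0, 0, 0]]]}}

```text
t: 42.48
ee_pos: [478.6, -302.6, 212.3]
orientation: [2.332, 2.105, 0.0]
ft_force: [0.4, 0.2, -1.1]
width: 23.2
grasp_force: 30.0
```

>>> {"api": "apply_moves", "payload": {"targets": [[-1, [0.7, 0.2, 0], [0, 0, 0]], [-1, [0.7, 0.2, 0], [0, 0, 0]], [-1, [0.7, 0.3, 0], [0, 0, 0]], [-1, [0.7, 0.3, 0], [0, 0, 0]], [-1, [0.7, 0.4, 0], [0, 0, 0]], [-1, [0.7, 0.4, 0], [0, 0, 0]], [-1, [0.7, 0.4, 0], [0, 0, 0]], [-1, [0.7, 0.4, 0], [0, 0, 0]]]}}

```text
t: 43.48
ee_pos: [636.7, -37.0, 212.1]
orientation: [-2.331, -2.106, 0.0]
ft_force: [-0.4, 0.0, -1.1]
width: 23.1
grasp_force: 30.0
```

Run:
```python
from h import *
st();plan([651,22,146.1],-6.1);locate('jar_orange',z=45,cams=('scene',));locate('cover_green',z=124)
```

```text
t 43.48 p [636.7 -37.  212.1] x [ 0.102  0.995 -0.   ] y [ 0.995 -0.102 -0.   ] z [-0. -0. -1.] w 23.08021516220745 q [-0.08  0.45  1.61 -0.    1.08  0.03]
 turn total [-0.     0.     0.003] rows 1
 shift total(units) [1.204 0.159 1.32 ] rows 2 each [0.602 0.08  0.66 ]
jar_orange scene [0.67] area m/model [0.81] [657.3  16.3] res [0. 0.]
cover_green top [0.67] area m/model [0.96] [ 626.9 -190.5] res [-0.  0.]
cover_green scene [0.74] area m/model [0.93] [ 631.1 -190.4] res [0. 0.]
cover_green top+scene [0.67, 0.74] area m/model [0.96, 0.93] [ 628.8 -190.3] res [-0.1 -0.8 -0.6 -0.6]
```

>>> {"api": "apply_moves", "payload": {"targets": [[-1, [0.6, 0.08, 0], [0, 0, 0]], [-1, [0.6, 0.08, 0.2], [0, 0, 0]], [-1, [0, 0, 0.6], [0, 0, 0]], [-1, [0, 0, 0], [0, 0, 0]], [-1, [0, 0, 0], [0, 0, 0]]]}}

```text
t: 44.4
ee_pos: [650.3, 19.7, 173.0]
orientation: [2.332, 2.104, 0.0]
ft_force: [-0.1, 0.6, -0.6]
width: 23.3
grasp_force: 30.0
```

Run:
```python
from h import *
st();plan([651,22,146.1],-6.1)
s=img('scene');u=proj(s,[651,22,130]);x,y=int(u[0]),int(u[1]);print(u);cv2.imwrite('pics/s6c.png',cv2.resize(s['pixels'][y-50:y+50,x-60:x+60],(720,600),interpolation=cv2.INTER_CUBIC))
```

```text
t 44.4 p [650.3  19.7 173. ] x [ 0.103  0.995 -0.   ] y [ 0.995 -0.103  0.001] z [ 0.001 -0.    -1.   ] w 23.337931775497008 q [ 0.01  0.52  1.61 -0.    1.02  0.11]
 turn total [0.    0.    0.002] rows 1
 shift total(units) [0.047 0.008 0.538] rows 1 each [0.047 0.008 0.538]
[357.53847974 183.80065323]
```

View pics/s6c.png

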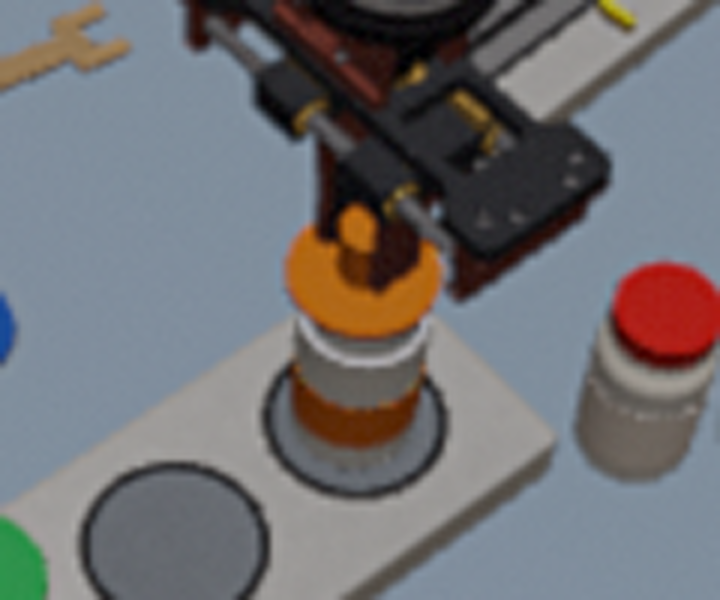

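The orange cover, disc at (362,280), hangs over the orange jar, rim at (362,335). After a 2 mm correction in y I'll lower it.

>>> {"api": "apply_moves", "payload": {"targets": [[-1, [0.045, 0.01, 0.2], [0, 0, 0]], [-1, [0, 0, 0.15], [0, 0, 0]], [-1, [0, 0, 0.06], [0, 0, 0]], [-1, [0, 0, 0.06], [0, 0, 0]], [-1, [0, 0, 0.03], [0, 0, 0]], [-1, [0, 0, 0], [0, 0, 0]]]}}

```text
t: 45.2
ee_pos: [650.9, 22.9, 147.1]
orientation: [-2.331, -2.106, 0.0]
ft_force: [1.5, 0.4, -0.5]
width: 23.5
grasp_force: 30.0
```

>>> {"api": "apply_moves", "payload": {"targets": [[-1, [-0.01, 0, 0.02], [0, 0, 0]], [-1, [0, 0, 0.02], [0, 0, 0]], [-1, [0, 0, 0], [0, 0, 0]]]}}

```text
t: 45.58
ee_pos: [651.1, 22.3, 146.1]
orientation: [2.331, 2.106, 0.001]
ft_force: [-1.7, -0.7, 5.1]
width: 23.1
grasp_force: 30.0
```

Seated (5 N of contact at the expected 146.1 mm). Release, rise, back off and check.

>>> {"api": "apply_moves", "payload": {"targets": [[0, [0, 0, 0], [0, 0, 0]], [0, [0, 0, 0], [0, 0, 0]], [0, [0, 0, 0], [0, 0, 0]], [0, [0, 0, -0.5], [0, 0, 0]], [0, [0, 0, -0.7], [0, 0, 0]], [0, [0, -0.8, 0], [0, 0, 0]], [0, [0, -0.8, 0], [0, 0, 0]], [0, [0, -0.8, 0], [0, 0, 0]]]}}

```text
t: 46.58
ee_pos: [530.3, 34.6, 205.2]
orientation: [2.331, 2.106, 0.0]
ft_force: [-0.2, -0.4, 0.0]
width: 44.0
grasp_force: 0.0
```

>>> {"api": "apply_moves", "payload": {"targets": [[0, [0.6, -0.6, 0], [0, 0, -0.11]], [0, [0.5, -0.3, 0], [0, 0, -0.11]], [0, [0, 0, 0], [0, 0, -0.11]], [0, [0, 0, 0], [0, 0, -0.11]], [0, [0, 0, 0], [0, 0, -0.11]], [0, [0, 0, 0], [0, 0, -0.11]], [0, [0, 0, 0], [0, 0, -0.11]], [0, [0, 0, 0], [0, 0, -0.11]]]}}

```text
t: 47.58
ee_pos: [488.0, 91.3, 205.2]
orientation: [0.445, 3.11, 0.0]
ft_force: [1.0, -0.9, -0.0]
width: 43.3
grasp_force: 0.0
```

Run:
```python
from h import *
st();locate('cover_orange',z=124);locate('cover_green',z=124);plan([446,227,100],87.3)
s=img('scene');cv2.imwrite('pics/s7c.png',cv2.resize(s['pixels'][145:265,270:400],(650,600),interpolation=cv2.INTER_CUBIC))
```

```text
t 47.58 p [488.   91.3 205.2] x [-0.96  0.28 -0.  ] y [0.28 0.96 0.  ] z [ 0.  0. -1.] w 43.31322018279107 q [ 0.16  0.26  1.92  0.    0.96 -1.13]
cover_orange top [0.78] area m/model [0.94] [648.   21.7] res [-0. -0.]
cover_orange scene [0.74] area m/model [0.26] [489.7 174.3] res [-0.  0.]
cover_orange top+scene [0.78, 0.74] area m/model [0.91, 0.22] [595.8  67.1] res [-20.8  21.    1.4  42.2]
cover_green top [0.96] area m/model [0.91] [ 627.8 -189. ] res [-0.  0.]
cover_green scene [0.81] area m/model [0.99] [ 630.5 -191. ] res [-0.  0.]
cover_green top+scene [0.96, 0.81] area m/model [0.92, 0.99] [ 629.  -189.9] res [ 0.4 -0.5 -0.1 -0.7]
 turn total [ 0.     0.    -0.156] rows 2
 shift total(units) [0.966 2.672 2.104] rows 4 each [0.242 0.668 0.526]
```

View pics/s7c.png

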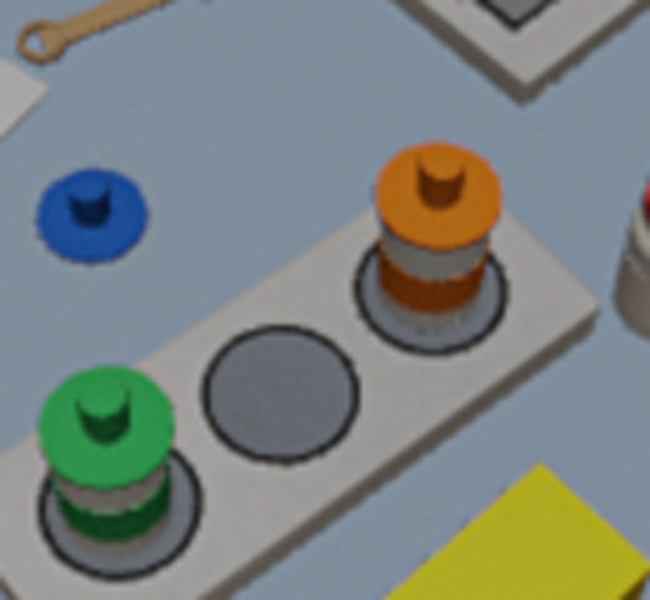

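Both jars stand on their circles with level covers: orange disc at (438,195), green at (105,425). Now the speed fader.

>>> {"api": "apply_moves", "payload": {"targets": [[0, [0, 0, 0], [0, 0, -0.078]], [0.4, [0, 0, 0], [0, 0, -0.078]], [0.4, [0.242, 0.668, 0.3], [0, 0, 0]], [0.4, [0.242, 0.668, 0.5], [0, 0, 0]], [0.4, [0.242, 0.668, 0.6], [0, 0, 0]], [0.4, [0.24, 0.668, 0.7], [0, 0, 0]], [0.4, [0, 0, 0.2], [0, 0, 0]], [0.4, [0, 0, 0], [0, 0, 0]]]}}

```text
t: 49.02
ee_pos: [445.5, 226.5, 89.8]
orientation: [-0.07, -3.14, 0.001]
ft_force: [-0.1, -0.2, 0.0]
width: 61.6
grasp_force: 0.0
```

Run:
```python
from h import *
st();plan([446.3,227.5,51],87.3)
```

```text
t 49.02 p [445.5 226.5  89.8] x [-0.999  0.045  0.001] y [ 0.045  0.999 -0.001] z [-0.001 -0.001 -1.   ] w 61.57479546004577 q [ 0.45  0.45  1.99 -0.    0.71 -1.08]
 turn total [-0.001 -0.001  0.001] rows 1
 shift total(units) [-0.016  0.022  0.775] rows 1 each [-0.016  0.022  0.775]
```

>>> {"api": "apply_moves", "payload": {"targets": [[0.4, [-0.016, 0.022, 0.4], [0, 0, 0]], [0.4, [0, 0, 0.37], [0, 0, 0]], [-1, [0, 0, 0], [0, 0, 0]], [-1, [0, 0, 0], [0, 0, 0]], [-1, [0, 0, 0], [0, 0, 0]], [-1, [0, 0, 0], [0, 0, 0]], [-1, [0, 0, 0], [0, 0, 0]], [-1, [0, 0, 0], [0, 0, 0]]]}}

```text
t: 50.02
ee_pos: [446.9, 228.0, 52.2]
orientation: [0.07, 3.14, 0.0]
ft_force: [-0.2, -1.7, 6.0]
width: 19.6
grasp_force: 30.0
```

Run:
```python
from h import *
st();o=ctrl.get_obs();p=o['ee_pos'];print(.047*p[0]+.9989*p[1],o['grasp_force'],o['ft_force'])
```

```text
t 50.02 p [446.9 228.   52.2] x [-0.999  0.044 -0.001] y [0.044 0.999 0.   ] z [ 0.001  0.    -1.   ] w 19.61136948414641 q [ 0.45  0.52  2.   -0.    0.62 -1.08]
248.7869995892098 29.985829889774323 [-0.24524943 -1.68212061  6.03188968]
```

>>> {"api": "apply_moves", "payload": {"targets": [[-1, [0, 0.3, 0], [0, 0, 0]], [-1, [0, 0.4, 0], [0, 0, 0]], [-1, [0, 0.4, 0], [0, 0, 0]], [-1, [0, 0.32, 0], [0, 0, 0]], [-1, [0, 0, 0], [0, 0, 0]], [-1, [0, 0, 0], [0, 0, 0]]]}}

```text
t: 50.78
ee_pos: [449.6, 299.5, 52.1]
orientation: [0.069, 3.141, 0.001]
ft_force: [-3.0, 2.0, 7.2]
width: 19.9
grasp_force: 30.0
```

Run:
```python
from h import *
o=ctrl.get_obs();p=o['ee_pos'];print(p,.047*p[0]+.9989*p[1],o['grasp_force'],o['ft_force'])
```

```text
[449.56427719 299.52630215  52.14649874] 320.3263442476262 29.9857234954834 [-2.95404074  2.03991694  7.17793117]
```

Release, rise and move away, then check both faders.

>>> {"api": "apply_moves", "payload": {"targets": [[0, [0, 0, 0], [0, 0, 0]], [0, [0, 0, 0], [0, 0, 0]], [0, [0, 0, 0], [0, 0, 0]], [0, [0, 0, -0.6], [0, 0, 0]], [0, [0, 0, -0.9], [0, 0, 0]], [0, [0, 0, -0.9], [0, 0, 0]], [0, [0.5, -0.7, 0], [0, 0, 0]], [0, [0.5, -0.7, 0], [0, 0, 0]]]}}

```text
t: 51.78
ee_pos: [396.3, 230.6, 172.2]
orientation: [0.07, 3.14, 0.001]
ft_force: [-0.7, -1.0, 0.5]
width: 43.7
grasp_force: 0.0
```

>>> {"api": "apply_moves", "payload": {"targets": [[0, [0, -0.9, 0], [0, 0, 0]], [0, [0, -0.9, 0], [0, 0, 0]], [0, [0, -0.9, 0], [0, 0, 0]], [0, [0, -0.9, 0], [0, 0, 0]], [0, [0, -0.9, 0], [0, 0, 0]], [0, [0, -0.9, 0], [0, 0, 0]], [0, [0, 0, 0], [0, 0, 0]]]}}

```text
t: 52.65
ee_pos: [384.3, -40.8, 171.7]
orientation: [0.078, 3.14, -0.0]
ft_force: [-1.4, -0.1, 0.3]
width: 44.0
grasp_force: 0.0
```

Run:
```python
from h import *
t=img('top');s=img('scene')
a=cv2.resize(t['pixels'][195:275,145:235],(675,600),interpolation=cv2.INTER_CUBIC)
b=cv2.resize(s['pixels'][95:165,330:420],(675,525),interpolation=cv2.INTER_CUBIC)
cv2.imwrite('pics/t8.png',a);cv2.imwrite('pics/s8.png',b)
Yc=lambda p:round(float(.047*p[0]+.9989*p[1]),1)
for c,d in(('top',t),('scene',s)):
    for n in('speed','heat'):
        for k,z in(('_top',84),('_mark',30)):
            e=ctrl.pinpoint(n+k,c)
            if e: p=ray(d,e[0]['xy'],z);print(c,n+k,round(e[0]['score'],2),np.round(p[:2],1),Yc(p))
for n in('cover_orange','cover_green'): locate(n,z=124)
st()
```

```text
top speed_top 0.5 [446.1 301.5] 322.1
top speed_mark 0.53 [479.  302.6] 324.8
top heat_top 0.44 [540.1 310.8] 335.8
top heat_mark 0.59 [569.3 307.4] 333.8
scene speed_top 0.63 [451.1 285.3] 306.1
scene speed_mark 0.39 [483.8 309.6] 332.0
scene heat_top 0.65 [550.8 315.8] 341.4
scene heat_mark 0.46 [586.7 291.2] 318.4
cover_orange top [0.77] area m/model [0.91] [647.6  22.1] res [-0. -0.]
cover_orange scene [0.89] area m/model [0.87] [650.8  20.2] res [0. 0.]
cover_orange top+scene [0.77, 0.89] area m/model [0.91, 0.88] [648.9  21.5] res [ 0.3 -0.5 -0.2 -0.8]
cover_green top [0.59] area m/model [0.95] [ 628.1 -189.6] res [ 0. -0.]
cover_green scene [0.76] area m/model [0.9] [ 632.3 -191.2] res [-0.  0.]
cover_green top+scene [0.59, 0.76] area m/model [0.95, 0.91] [ 630.  -190.3] res [ 0.3 -0.8 -0.4 -0.8]
t 53.55 p [384.5 -38.5 171.7] x [-0.999  0.045  0.   ] y [ 0.045  0.999 -0.   ] z [-0. -0. -1.] w 43.439534806096674 q [-0.13  0.15  2.17 -0.    0.82 -1.66]
```

View pics/t8.png

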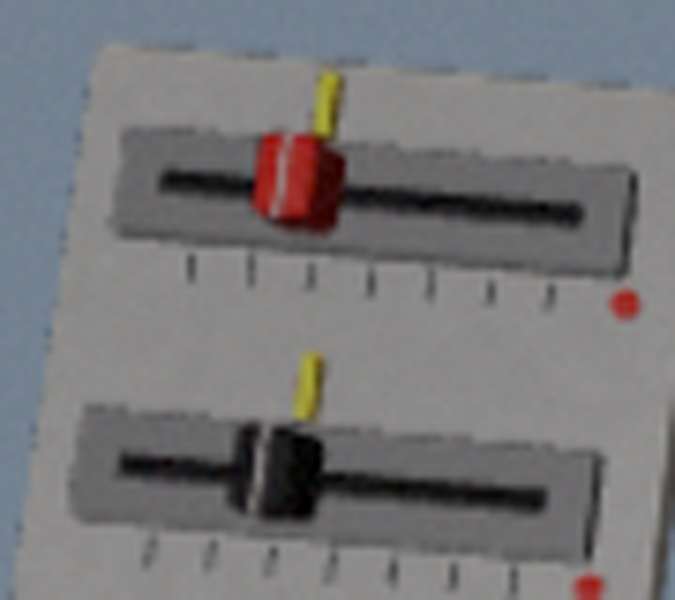

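View pics/s8.png

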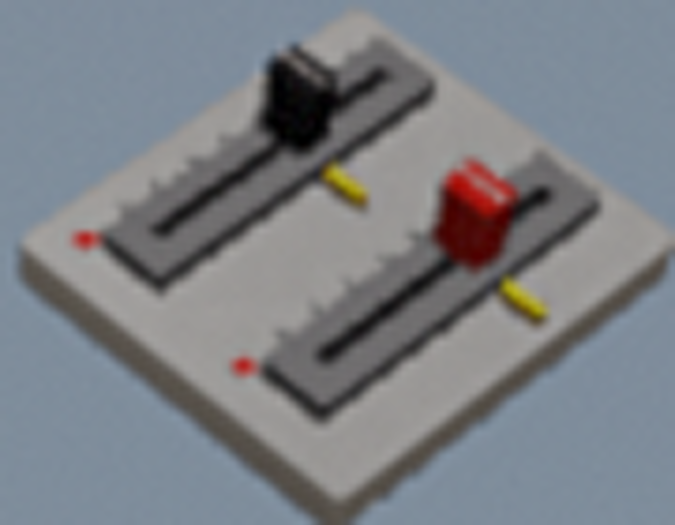

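Run:
```python
from h import *
t=img('top');s=img('scene');Yc=lambda p:round(float(.047*p[0]+.9989*p[1]),1)
for n,d,uv,z in(('heat line top',t,(182.87,218.73),84),('heat mark top',t,(188.6,208.87),38),('heat line sc',s,(394.9,119.4),84),('heat mark sc',s,(399.87,134.87),38),
 ('speed line top',t,(179.8,257.67),84),('speed mark top',t,(186.2,246.6),38),('speed line sc',s,(371.6,104.07),84),('speed mark sc',s,(376,119.67),38)):
    p=ray(d,uv,z);print(n,np.round(p[:2],1),Yc(p))
for cam,d in(('top',t),('scene',s)):
    for c,q in blobs(d,'yellow',3,(140,180,245,290) if cam=='top' else (320,90,430,170)): print(cam,np.round(c,2),q[4],Yc(ray(d,c,37)))
    for c,q in blobs(d,'red',3,(140,180,245,290) if cam=='top' else (320,90,430,170)): print(cam,'red',np.round(c,2),q[4],Yc(ray(d,c,30)))
```

```text
heat line top [540.5 300. ] 325.1
heat mark top [573.3 301.2] 327.8
heat line sc [549.6 301.7] 327.2
heat mark sc [578.7 301.1] 328.0
speed line top [447.5 297.9] 318.6
speed mark top [478.8 297.8] 320.0
speed line sc [456.8 299.9] 321.0
speed mark sc [484.5 296.5] 318.9
top [187.95 208.48] 21 329.9
top [185.81 246.  ] 21 321.4
top red [184.68 218.07] 44 336.4
top red [180.1  217.65] 31 348.1
top red [228. 235.] 9 222.7
top red [223. 273.] 9 222.8
scene [399.07 134.43] 14 328.3
scene [375.5 119. ] 12 320.6
scene red [392.84 123.2 ] 94 354.0
scene red [341.   126.25] 4 222.1
scene red [362.   143.25] 4 222.2
```

Everything is in place, but the heat line sits about 2 mm short of its mark, so I'll nudge it while there is ample time.

Run:
```python
from h import *
st();plan([544,301.5,51],87.3)
```

```text
t 53.65 p [384.5 -38.5 171.7] x [-0.999  0.045  0.   ] y [ 0.045  0.999 -0.   ] z [-0. -0. -1.] w 44.072161543969266 q [-0.13  0.15  2.17 -0.    0.82 -1.66]
 turn total [-0.    -0.     0.001] rows 1
 shift total(units) [-2.866  6.943  2.413] rows 9 each [-0.318  0.771  0.268]
```

>>> {"api": "apply_moves", "payload": {"targets": [[0.4, [0, 0.868, 0], [0, 0, 0]], [0.4, [0, 0.868, 0], [0, 0, 0]], [0.4, [-0.2, 0.868, 0], [0, 0, 0]], [0.4, [-0.5, 0.868, 0], [0, 0, 0]], [0.4, [-0.5, 0.868, 0], [0, 0, 0]], [0.4, [-0.5, 0.868, 0], [0, 0, 0]], [0.4, [-0.5, 0.868, 0], [0, 0, 0]], [0.4, [-0.666, 0.867, 0], [0, 0, 0]]]}}

```text
t: 54.65
ee_pos: [543.7, 303.3, 171.5]
orientation: [-0.07, -3.14, 0.001]
ft_force: [0.7, -0.8, -0.4]
width: 61.6
grasp_force: 0.0
```

>>> {"api": "apply_moves", "payload": {"targets": [[0.4, [0, 0, 0.7], [0, 0, 0]], [0.4, [0, 0, 0.7], [0, 0, 0]], [0.4, [0, 0, 0], [0, 0, 0]]]}}

```text
t: 55.02
ee_pos: [541.2, 300.8, 98.9]
orientation: [-0.07, -3.135, 0.005]
ft_force: [-0.4, 0.4, -0.4]
width: 61.4
grasp_force: 0.0
```

Run:
```python
from h import *
st();plan([544,301.5,51],87.3)
```

```text
t 55.02 p [541.2 300.8  98.9] x [-0.999  0.045  0.005] y [ 0.045  0.999 -0.003] z [-0.005 -0.003 -1.   ] w 61.43411751955036 q [ 0.49  0.57  1.71 -0.    0.86 -1.04]
 turn total [-0.002 -0.003  0.001] rows 1
 shift total(units) [-0.055  0.017  0.958] rows 2 each [-0.027  0.008  0.479]
```

>>> {"api": "apply_moves", "payload": {"targets": [[0.4, [0, 0, 0.5], [0, 0, 0]], [0.4, [0, 0, 0.45], [0, 0, 0]], [-1, [0, 0, 0], [0, 0, 0]], [-1, [0, 0, 0], [0, 0, 0]], [-1, [0, 0, 0], [0, 0, 0]], [-1, [0, 0, 0], [0, 0, 0]], [-1, [0, 0, 0], [0, 0, 0]], [-1, [0, 0, 0], [0, 0, 0]]]}}

```text
t: 56.02
ee_pos: [543.6, 302.0, 54.8]
orientation: [0.07, 3.14, 0.0]
ft_force: [-1.5, -1.1, 5.0]
width: 19.9
grasp_force: 30.0
```

Run:
```python
from h import *
o=ctrl.get_obs();p=o['ee_pos'];print(p,.047*p[0]+.9989*p[1],o['grasp_force'],o['ft_force'],o['width'])
```

```text
[543.58396585 302.03240335  54.81515042] 327.2486141010184 29.982760548591614 [-1.4584108  -1.09194583  5.01164743] 19.87914981647904
```

>>> {"api": "apply_moves", "payload": {"targets": [[-1, [0, 0.03, 0], [0, 0, 0]], [-1, [0, 0, 0], [0, 0, 0]], [-1, [0, 0, 0], [0, 0, 0]]]}}

```text
t: 56.4
ee_pos: [543.6, 303.5, 54.8]
orientation: [0.07, 3.14, 0.0]
ft_force: [-1.2, -0.5, 6.2]
width: 19.9
grasp_force: 30.0
```

>>> {"api": "apply_moves", "payload": {"targets": [[0.3, [0, 0, 0], [0, 0, 0]], [0.3, [0, 0, 0], [0, 0, 0]], [0.3, [0, 0, 0], [0, 0, 0]], [0.3, [0, 0, -0.6], [0, 0, 0]], [0.3, [0, 0, -0.9], [0, 0, 0]], [0.3, [0, 0, -0.9], [0, 0, 0]], [0.3, [0.6, -0.6, 0], [0, 0, 0]], [0.3, [0.7, -0.7, 0], [0, 0, 0]]]}}

```text
t: 57.4
ee_pos: [475.3, 241.1, 174.7]
orientation: [0.07, 3.139, 0.001]
ft_force: [-0.4, 0.1, -0.8]
width: 56.9
grasp_force: 0.0
```

>>> {"api": "apply_moves", "payload": {"targets": [[0.3, [0.8, -0.8, 0], [0, 0, 0]], [0.3, [0.7, -0.8, 0], [0, 0, 0]], [0.3, [0, -0.8, 0], [0, 0, 0]], [0.3, [0, -0.8, 0], [0, 0, 0]], [0.3, [0, -0.8, 0], [0, 0, 0]], [0.3, [0, -0.8, 0], [0, 0, 0]], [0.3, [0, 0, 0], [0, 0, 0]]]}}

```text
t: 58.28
ee_pos: [389.6, 3.2, 174.2]
orientation: [0.077, 3.141, -0.0]
ft_force: [-0.2, -0.4, -0.6]
width: 57.0
grasp_force: 0.0
```

Run:
```python
from h import *
t=img('top');s=img('scene')
a=cv2.resize(t['pixels'][195:275,145:235],(450,400),interpolation=cv2.INTER_CUBIC)
b=cv2.resize(s['pixels'][90:270,270:430],(350,400),interpolation=cv2.INTER_CUBIC)
cv2.imwrite('pics/f9.png',np.hstack([a,b]))
st()
```

```text
t 58.38 p [389.9   4.9 174.2] x [-0.999  0.046 -0.   ] y [0.046 0.999 0.   ] z [ 0.  0. -1.] w 57.37761973491214 q [-0.02  0.15  2.16  0.    0.83 -1.54]
```

View pics/f9.png

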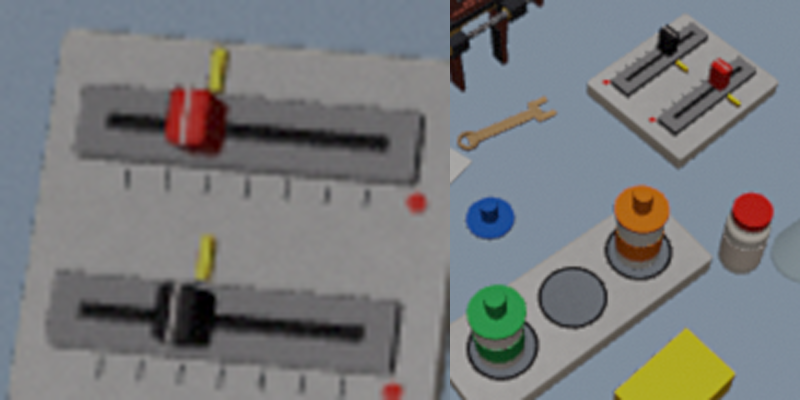

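The heat line at (187,117) and the speed line at (174,313) now sit the same way relative to their marks, and both jars stay covered and level. Handing in.

```bash
python3 -c "
from workcell import ctrl
print(ctrl.close_job())"
```

```text
the job is handed in; nothing more can be done
None
```

I handed the job in at about 58 s, and the system reported no verdict: I zeroed the speed fader first, stood the orange and green jars (no blue jar was there) on circles with their own covers seated, then set both faders to within about 2 mm of their marks; the bottle was still standing in the last picture.

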